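# Load the mixing flask and hold it down in the sprung mixer ring

### The arm

A 6-joint arm with a two-finger parallel gripper is mounted at the origin on the work surface; the furniture and walls round the work are solid. World frame = base frame: x ahead of the robot, y to its left, z up, the work surface at z = 0. Lengths are in m, angles in rad, forces in N, time in s.
With the tool pointing down it reaches from about 0.375 to 0.75 m from the base axis. Payload 9 kg.
Tool frame: the origin (TCP) lies midway between the tips of the shut fingers; the grasp point (between the pads) lies 19 mm behind it (grasp_offset is the z of the grasp point in the tool frame, in m); z points along the fingers, y is the line along which they close (so a half turn about z gives the same grasp; the last joint's range is limited). The gripper opens to 85 mm and grips with 20 to 120 N. Pads are 22 mm wide; open, the fingers measure 114 mm over their backs; the gripper's body (76 mm by 85 mm) begins 54 mm behind the grasp point. The pads swing forward as they close: fully open they stand 13 mm farther back than shut.
Start: joints at [-1.477, 0.104, 0.097, 1.564, 0, 1.353], TCP at [0.184, -0.571, 0.201] pointing down, gripper open.
Joint ranges: [-2.99, 2.99], [-0.84, 1.86], [-1.1, 1.16], [-1.84, 2.11], [-1.51, 1.56], [-3.14, 3.14]. Speed limits (rad/s): [2.22, 2.22, 2.57, 3.14, 3.14, 3.14].

### API

Orientations are given as a unit quaternion [w, x, y, z].
In Python, from cell import * gives the robot as it stands. The module is installed in compiled form; this text tells all that it offers.
- The arm moves only by the tool servo_tool, never from a script. Its argument "motion" is text: rows parted by semicolons, each of 5 numbers parted by spaces: the opening, from 0 (shut) to 1 (fully open), then the shift along the tool's x, y, z in mm, then the turn about the tool's z in units of 6 degrees (1.0 is 6 degrees). In form: claw tx ty tz spin; .... A call has 1 to 8 rows; each row shifts and turns the commanded pose from where the row before left it, along the tool's axes as they then stand; what a row does not reach is not made up. A row lasts 1/10 s, in which the tool goes at most 50 mm and 8.59 degrees, less where a joint would pass 70% of its speed; a pose out of reach is approached as far as the arm can. A call is refused whole if a number of a shift passes 50 or a number of a turn 1, either way. A call with a gripper value outside its range is refused whole. The fingers move at their own pace and stop on an object; the grip force is fixed at half the most. Time passes only in rows, so rows that do not move let the fingers close. It gives the time, the measured TCP pose, the force, the opening and the grip force at its end, in the units of the state.
- get_obs(): the state, without advancing time (a new reading comes with each control period).
- get_image(name): name is "scene" or "top" or "wrist"; returns a dict with "image" (400x640x3 uint8, red, green, blue), "depth" (400x640 float32, m along the optical axis (not along the pixel's ray), 0 where there is no reading), "fov_y" (degrees; the focal length in pixels is half the picture's height over the tangent of half this angle, whatever the lens; pixels are square), "cx", "cy" (the principal point, pixels), "view" (4x4, takes a point from world to camera coordinates). Camera axes: x right, y up, looking along -z (the intrinsics and any distortion apply to the point x, -y, -z); pixel columns grow to the right and rows downward; lengths in m; the calibration is good to about 2 mm. A picture is of the moment at which its call begins.
- sign_off(): hands the job in; it is judged then, once.
The state is a dict: "time": time; "joints": joint angles; "qvel": joint speeds; "joint_torque": joint torques, N m; "eef_pos": TCP position; "ee_rot": TCP orientation; "contact_force": force on the tool from outside, world axes, zero at the start; "ft_torque": the same for the moment, N m; "width": finger opening in m; "gripper_force": force on a finger pad.
Only numpy, scipy, OpenCV 4.12 (cv2) and the standard library are available. Lean on these libraries where they do the work, as an engineer would, in place of code of your own. Each camera call takes 0.05 s, during which the arm holds its last target. There are 200 camera calls.

### The job

Pour all five steel mixing balls from the pouring scoop into the round flask and stand the empty scoop upright on the table again. Then set the flask upright in the mixer's sprung ring, press it down until the ring meets the housing, and finish while you are still holding it pressed down there, as the mixer only runs while it is held. Leave the little lidded pot and the polish bottles that stand among the work where they are.

Things in the scene. Friction and masses are not known exactly. Their poses are not given: they have to be found in the camera images.
- scoop_grip (a point): Pouring scoop: open-topped plain aluminium box, outside 40 mm wide (y) and 46 mm high, walls 3 mm, loose, 90 g; upright side walls x -22 to +23 mm, beyond that a pouring ramp. This point: midway between the side walls, 28 mm above the underside; grip here across the 40 mm width (y). x runs from lip to back, z up. Balls lie loose on its floor.
- scoop_lip (a point): middle of the scoop's pouring lip, 62.5 mm in -x of and 3 mm above scoop_grip; 34 mm opening between the side walls. The ramp rises from the floor to this lip at 35 degrees, so the scoop pours over its -x end when tilted clearly more than 35 degrees; about 75 degrees empties it
- ball1_center (a point): smooth, slippery steel mixing ball, 15 mm in diameter, 14 g, its centre; starts in the scoop
- ball2_center (a point): smooth, slippery steel mixing ball, 15 mm in diameter, 14 g, its centre; starts in the scoop
- ball3_center (a point): smooth, slippery steel mixing ball, 15 mm in diameter, 14 g, its centre; starts in the scoop
- ball4_center (a point): smooth, slippery steel mixing ball, 15 mm in diameter, 14 g, its centre; starts in the scoop
- ball5_center (a point): smooth, slippery steel mixing ball, 15 mm in diameter, 14 g, its centre; starts in the scoop
- flask_neck (a point): Round clear glass flask, loose, 105 to 210 g empty, open on top: flat foot 40 mm across, belly 76 mm across at 32 mm height, straight neck 54 mm outside, 48 mm inside, from 64 mm height to the rim at 96 mm. This point: on its axis, 80 mm above its underside; grip the neck here from above. z up its axis; yaw does not matter
- flask_mouth (a point): centre of the flask's mouth at the level of its rim, 96 mm above its underside
- flask_bulb (a point): centre of the flask's belly, 30 mm above its underside
- ring_top (a point): Mixer's sprung steel ring (56 mm hole, 92 mm outside, 8 mm thick) on a coil spring over a round white housing (104 mm across, 34 mm high, fixed, small control pod on its -x side). This point: centre of the ring's top face, 60 mm above the table at rest, 42 mm when pressed fully down. The flask's belly seats in the hole with its underside 9 mm below this point
- ring (a joint): how far the ring is pressed straight down, in m: 0 at rest, 0.018 on the housing's rim. It carries the filled flask without sinking; fully down takes about 6 to 7 N more than the flask's weight; springs back when let go
- by_pigment_2: small round pot with a black lid, 32 mm wide, 23 mm high; bystander, origin at the centre of its underside
- by_polish_4: small pale polish bottle with a tall slim gold cap, 27 x 34 mm, 82 mm high; bystander, origin at the centre of its underside
Not all that is in view belongs to the job. What is shaped like the part that bears scoop_grip but pink or purple is not meant.

How it is judged:
By the outcome, as a careful person would: the job done as asked, in the order asked, and still so for the second after the job is handed in, while the arm keeps its last pose, push and grip.
It also fails if it takes over 64 s, if anything falls off the work surface, if the arm or the gripper's body presses on something with over 40 N, if the wrist force passes 120 N, or if a joint passes its speed limit or range.

## Working session

There is one attempt and no reset: what is moved stays moved. The work goes in short steps, Python scripts to look and compute and a tool call to move; the robot and the scene stay as the last step left them, time stands still between calls to the robot, and variables do not carry over. Pictures are saved under pics/ and viewed, at most 10 in all, crops included, and the job is handed in when it is done.

Besides the shell and the picture viewer there is one more tool, called after "Request:" as a command line: name --argument value ..., lists and objects as JSON in quotes. servo_tool: Moves the arm, as the interface text tells. Its arguments: {"type":"object","properties":{"motion":{"type":"string"}},"required":["motion"]}

```bash
mkdir -p pics; cat > h.py <<'E'
from cell import *
import numpy as np, cv2
def grab(n):
    d=get_image(n); np.savez(f'/tmp/{n}.npz',**{k:np.array(v) for k,v in d.items()}); return d
def load(n): return dict(np.load(f'/tmp/{n}.npz'))
def f(d): return 200/np.tan(np.radians(float(d['fov_y']))/2)
def ray(d,u,v):
    V=np.array(d['view']);R=V[:3,:3];c=-R.T@V[:3,3]
    r=R.T@np.array([(u-d['cx'])/f(d),-(v-d['cy'])/f(d),-1]);return c,r
def onz(d,u,v,z):
    c,r=ray(d,u,v);return c+r*(z-c[2])/r[2]
def cloud(d):
    u,v=np.meshgrid(np.arange(640),np.arange(400));Z=np.array(d['depth'])
    P=np.stack([(u-d['cx'])/f(d)*Z,-(v-d['cy'])/f(d)*Z,-Z],-1)
    V=np.array(d['view']);return (P-V[:3,3])@V[:3,:3]
def proj(d,p):
    V=np.array(d['view']);q=V[:3,:3]@np.array(p)+V[:3,3];return d['cx']+f(d)*q[0]/-q[2],d['cy']-f(d)*q[1]/-q[2]
def save(n,im): cv2.imwrite(f'pics/{n}.png',np.ascontiguousarray(im[...,::-1]))
E
python3 - <<'E'
from h import *
ims=[]
for n in ['scene','top']:
    d=grab(n); save(n,d['image']); print(n,d['fov_y'],d['cx'],d['cy'],[k for k in d],ray(d,320,200))
o=get_obs();print(o)
E
```

```text
scene 52.97635533751497 319.5458237115749 195.1798156353834 ['image', 'depth', 'fov_y', 'cx', 'cy', 'view'] (array([0.17783442, 0.38746184, 0.73676091]), array([ 0.3599513 , -0.53399924, -0.76513097]))
top 49.054683565731736 319.2338166337437 201.26397851322056 ['image', 'depth', 'fov_y', 'cx', 'cy', 'view'] (array([ 0.26967038, -0.07160055,  1.07956737]), array([ 0.1878627 ,  0.0017292 , -0.98219957]))
{'time': 0.1, 'joints': array([-1.47670393e+00,  1.04626555e-01,  9.65456321e-02,  1.56389294e+00,
       -1.69880956e-05,  1.35311439e+00]), 'qvel': array([ 1.59109201e-05, -1.11875377e-03,  3.59678323e-03,  1.53034259e-03,
        1.38401346e-03, -2.00150616e-03]), 'joint_torque': array([ 6.31246847e-03, -5.58204997e+01,  5.04722357e+01,  1.28724606e-02,
       -2.64425307e-04, -2.62738575e-05]), 'eef_pos': array([ 0.1840308 , -0.57073287,  0.20070696]), 'ee_rot': array([-5.88169979e-04,  9.87874009e-01,  1.55256549e-01,  2.78818731e-05]), 'contact_force': array([-0.98845506,  0.05193727,  0.42044894]), 'ft_torque': array([-0.01721394,  0.05746129,  0.01744313]), 'gripper_force': 0.0, 'width': 0.08541433003481805}
```

View pics/scene.png

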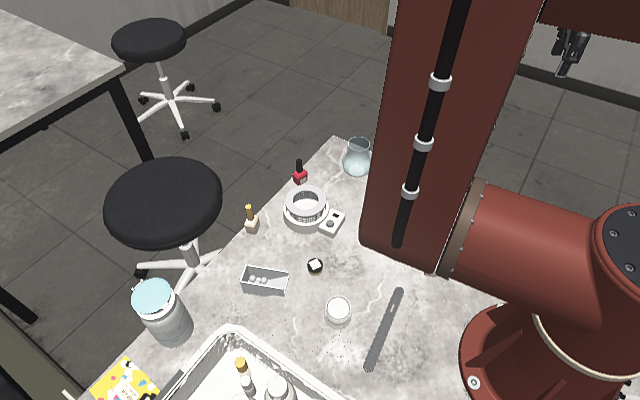

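View pics/top.png

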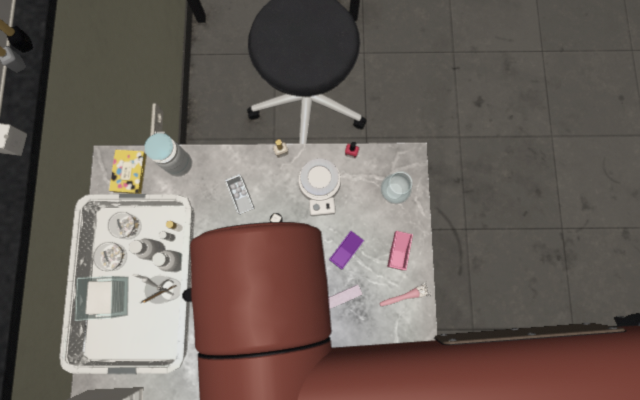

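The scene view shows the scoop with balls at (265,280), pot (315,265), mixer (306,205), flask (357,157), pale bottle (250,220) and red bottle (300,172). In the top view the scoop is at (240,195), mixer (320,180) and flask (397,187). The purple (347,250) and pink (400,250) pieces are lookalikes. The silver one at (240,195) fits (plain aluminium, holds balls), so I'm confirming it in a crop.

```bash
python3 - <<'E'
from h import *
d=load('top');s=load('scene')
a=cv2.resize(d['image'][165:225,215:300],None,fx=4.7,fy=4.7,interpolation=cv2.INTER_CUBIC)
b=cv2.resize(s['image'][240:310,225:310],None,fx=4.7,fy=4.7,interpolation=cv2.INTER_CUBIC)
h=max(a.shape[0],b.shape[0]);a,b=[np.pad(i,((0,h-i.shape[0]),(0,0),(0,0))) for i in(a,b)]
save('crop',np.hstack([a,b]))
for n,d in (('top',d),('scene',s)):
    P=cloud(d);V=d['view']
    m=(P[...,2]>.012)&(P[...,2]<.16)&(P[...,0]>.3)&(P[...,0]<.75)&(d['depth']>0)&(np.abs(P[...,1])<.45)
    k,l,st,c=cv2.connectedComponentsWithStats(m.astype(np.uint8))
    for i in range(1,k):
        if st[i,4]>40:
            q=P[l==i];print(n,st[i],c[i].round(),'min',q.min(0).round(3),'max',q.max(0).round(3))
# ring top: P at z ~.06 ; 
    q=P[m&(abs(P[...,2]-.06)<.006)];q=q[(abs(q[:,1]+.08)<.1)]
    if len(q): print('ring',len(q),q.min(0),q.max(0))
    print('table z',np.median(P[(P[...,0]>.35)&(P[...,0]<.6)&(abs(P[...,2])<.01)][:,2]))
E
```

```text
top [  98  132   96  140 5157] [153. 197.] min [0.3   0.231 0.012] max [0.609 0.45  0.15 ]
top [273 140  15  17 179] [280. 149.] min [0.585 0.011 0.013] max [0.615 0.046 0.085]
top [345 142  15  16 170] [352. 150.] min [ 0.582 -0.168  0.013] max [ 0.613 -0.133  0.077]
top [ 299  159   42   58 1368] [320. 188.] min [ 0.434 -0.12   0.012] max [ 0.567 -0.018  0.064]
top [381 172  32  32 647] [396. 188.] min [ 0.46  -0.29   0.012] max [ 0.532 -0.218  0.1  ]
top [225 174  30  41 512] [240. 194.] min [0.438 0.092 0.012] max [0.533 0.16  0.051]
top [108 212  33  28 727] [124. 225.] min [0.38  0.369 0.013] max [0.441 0.431 0.064]
top [270 213  13   9 101] [276. 217.] min [0.42  0.023 0.017] max [0.441 0.053 0.027]
top [166 221  17  11 118] [174. 226.] min [0.399 0.269 0.013] max [0.416 0.287 0.078]
top [159 231  16  11 110] [167. 236.] min [0.375 0.286 0.013] max [0.393 0.305 0.074]
top [329 231  36  39 332] [349. 246.] min [ 0.303 -0.173  0.012] max [ 0.394 -0.09   0.052]
top [388 231  25  40 431] [401. 247.] min [ 0.301 -0.287  0.012] max [ 0.393 -0.231  0.051]
top [ 99 242  28  29 656] [1
[... 507 characters left out ...]
0.587 0.012 0.012] max [0.618 0.047 0.085]
scene [307 258  16  16 194] [315. 266.] min [0.413 0.024 0.012] max [0.442 0.055 0.026]
scene [ 239  264   50   33 1105] [264. 280.] min [0.438 0.093 0.012] max [0.535 0.162 0.051]
scene [ 131  278   62   69 2830] [161. 311.] min [0.54  0.256 0.012] max [0.612 0.325 0.149]
scene [324 295  28  33 733] [338. 311.] min [0.309 0.078 0.012] max [0.359 0.127 0.048]
scene [  89  324  224   76 6246] [203. 371.] min [0.3   0.232 0.012] max [0.608 0.447 0.125]
scene [231 357  25  43 559] [244. 380.] min [0.349 0.272 0.012] max [0.418 0.333 0.132]
ring 761 [ 0.4785142  -0.1542753   0.05403289] [ 0.60448605 -0.02138664  0.06563419]
table z 0.0010803787281952982
```

View pics/crop.png

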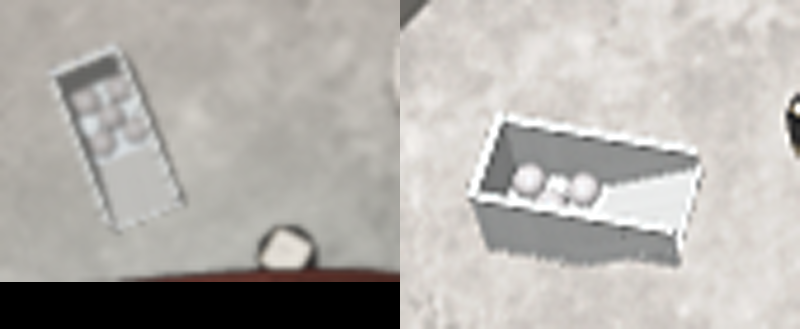

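The crop confirms it: plain silver box with five balls, back at the upper left and lip toward the robot. The interface has no tilt command, so I'll first find out what the arm does at the inner reach limit. In the meantime I'm measuring exact poses.

```bash
python3 - <<'E'
from h import *
for n in ('top','scene'):
    d=load(n);P=cloud(d).reshape(-1,3)
    def sel(x0,x1,y0,y1,z0,z1): return P[(P[:,0]>x0)&(P[:,0]<x1)&(P[:,1]>y0)&(P[:,1]<y1)&(P[:,2]>z0)&(P[:,2]<z1)]
    q=sel(.42,.55,.08,.17,.038,.055);print(n,'scoop',cv2.minAreaRect((q[:,:2]*1000).astype(np.float32)),q[:,2].max())
    q=sel(.44,.58,-.14,-.01,.056,.066);print('ring',cv2.minEnclosingCircle((q[:,:2]*1000).astype(np.float32)))
    q=sel(.44,.55,-.31,-.2,.088,.11);print('mouth',len(q),cv2.minEnclosingCircle((q[:,:2]*1000).astype(np.float32)))
    q=sel(.44,.55,-.31,-.2,.02,.045);print('belly',len(q),cv2.minEnclosingCircle((q[:,:2]*1000).astype(np.float32)))
E
```

```text
top scoop ((486.2249450683594, 126.44119262695312), (86.5538101196289, 40.4530029296875), 22.943111419677734) 0.0510953436343821
ring ((521.9166259765625, -68.44100952148438), 46.054744720458984)
mouth 121 ((497.1484069824219, -255.4742889404297), 27.279027938842773)
belly 155 ((496.974853515625, -255.3472442626953), 37.54126739501953)
scene scoop ((487.72894287109375, 127.4080810546875), (87.48652648925781, 42.76945877075195), 21.04749870300293) 0.05059765047274164
ring ((523.16650390625, -67.25454711914062), 46.34914779663086)
mouth 164 ((497.4593200683594, -254.0215606689453), 28.888484954833984)
belly 200 ((498.36407470703125, -246.1122589111328), 36.055789947509766)
```

Request:
servo_tool --motion "1 0 -50 0 0;1 0 -50 0 0;1 0 -50 0 0;1 0 -50 0 0;1 0 -50 0 0;1 0 -50 0 0"

```text
time: 0.7
eef_pos: [0.0953, -0.2955, 0.2019]
ee_rot: [-0.001, 0.988, 0.156, -0.0]
contact_force: [-1.3, 0.3, 2.1]
width: 0.0854
gripper_force: 0.0
```

```bash
python3 -c "
from h import *
o=get_obs();print(o['time'],o['joints'],o['eef_pos'],o['ee_rot'])"
```

```text
0.7 [-1.68884639e+00 -8.29854570e-01 -6.37344980e-01  1.76483743e+00
 -4.86644664e-04  1.14016213e+00] [ 0.09530076 -0.29547915  0.20192188] [-8.03041081e-04  9.87810889e-01  1.55656681e-01 -2.67684504e-05]
```

Request:
servo_tool --motion "1 0 -30 0 0;1 0 -30 0 0"

```text
time: 0.9
eef_pos: [0.0875, -0.2714, 0.2117]
ee_rot: [-0.023, 0.988, 0.155, 0.0]
contact_force: [-0.1, -0.8, 0.5]
width: 0.0853
gripper_force: 0.0
```

```bash
python3 -c "
from h import *
o=get_obs();print(o['time'],o['joints'],o['eef_pos'],o['ee_rot'])"
```

```text
0.9 [-1.71334431 -0.84095689 -0.62556679  1.82986081 -0.01313704  1.11755109] [ 0.08754924 -0.27143507  0.21174854] [-2.28007413e-02  9.87678599e-01  1.54826011e-01  1.31116175e-04]
```

It tilts when pushed past a limit, so tilt can be built up there. Next I plan the route to the scoop with a half-turn, so joint 6 stays well inside its range.

```bash
cat >> h.py <<'E'
from scipy.spatial.transform import Rotation as Ro
def rot(o): w,x,y,z=o['ee_rot'];return Ro.from_quat([x,y,z,w])
def log():
    o=get_obs();
    with open('log.txt','a') as g: g.write(repr([list(map(float,o['joints'])),list(map(float,o['eef_pos'])),list(map(float,o['ee_rot']))])+'\n')
    return o
def plan(wps,spin,claw=1,step=45,p0=None,R0=None):
    """wps world TCP waypoints; spin in units total, spread at <=1 per row from start"""
    o=get_obs();p=np.array(o['eef_pos']) if p0 is None else np.array(p0);R=rot(o) if R0 is None else R0;rows=[];s=spin
    tg=[]
    q=p
    for w in wps:
        w=np.array(w);n=max(1,int(np.ceil(np.linalg.norm(w-q)*1000/step)))
        tg+=[q+(w-q)*i/n for i in range(1,n+1)];q=w
    tg+=[q]*max(0,int(np.ceil(abs(s)-1e-9))-len(tg))
    for t in tg:
        d=np.round(R.inv().apply(t-p)*1000,0)
        k=np.clip(s,-1,1);k=round(float(k),2);s-=k
        rows.append(f"{claw} {d[0]:g} {d[1]:g} {d[2]:g} {k:g}")
        p=p+R.apply(d/1000);R=R*Ro.from_euler('z',k*6,degrees=True)
    for i in range(0,len(rows),8): print(';'.join(rows[i:i+8]))
    print('end',p,(R.as_matrix()).round(3).tolist())
E
python3 - <<'E'
from h import *
o=log()
plan([(.2,-.32,.25),(.47,-.15,.25),(.504,.134,.25)],-30.7)
for n in('top','scene'):
    P=cloud(load(n)).reshape(-1,3)
    q=P[(P[:,0]>.6)&(P[:,0]<1.3)&(abs(P[:,1]-.1)<.35)&(P[:,2]>.05)]
    print(n,q.max(0),[ (round(a,1),q[(abs(q[:,0]-a)<.05)][:,2].max().round(2)) for a in np.arange(.65,1.3,.1) if (abs(q[:,0]-a)<.05).any()])
E
```

```text
1 31 26 -14 -1;1 28 30 -13 -1;1 24 32 -14 -1;1 40 2 1 -1;1 40 7 0 -1;1 38 11 1 -1;1 37 14 1 -1;1 35 19 0 -1
1 34 22 1 -1;1 30 25 1 -1;1 28 29 1 -1;1 41 0 1 -1;1 40 5 2 -1;1 40 9 2 -1;1 39 13 2 -1;1 37 17 2 -1
1 35 21 1 -1;1 33 24 2 -1;1 -0 0 0 -1;1 -0 0 0 -1;1 -0 0 0 -1;1 -0 0 0 -1;1 -0 0 0 -1;1 -0 0 0 -1
1 -0 0 0 -1;1 -0 0 0 -1;1 -0 0 0 -1;1 -0 -0 0 -1;1 -0 -0 0 -1;1 -0 -0 0 -1;1 -0 -0 0 -0.7
end [0.50350366 0.1339947  0.25023639] [[-0.927, -0.375, -0.007], [-0.375, 0.926, 0.045], [-0.011, 0.044, -0.999]]
top [0.60852377 0.30539746 0.14645967] [(np.float64(0.6), np.float64(0.15))]
scene [0.61198053 0.30922831 0.14726769] [(np.float64(0.6), np.float64(0.15))]
```

Request:
servo_tool --motion "1 31 26 -14 -1;1 28 30 -13 -1;1 24 32 -14 -1;1 40 2 1 -1;1 40 7 0 -1;1 38 11 1 -1;1 37 14 1 -1;1 35 19 0 -1"

```text
time: 1.7
eef_pos: [0.3701, -0.2139, 0.2513]
ee_rot: [-0.019, 0.838, 0.545, 0.008]
contact_force: [-0.6, -1.4, 0.2]
width: 0.0854
gripper_force: 0.0
```

Request:
servo_tool --motion "1 34 22 1 -1;1 30 25 1 -1;1 28 29 1 -1;1 41 0 1 -1;1 40 5 2 -1;1 40 9 2 -1;1 39 13 2 -1;1 37 17 2 -1"

```text
time: 2.5
eef_pos: [0.4938, 0.0536, 0.2492]
ee_rot: [-0.014, 0.544, 0.839, 0.015]
contact_force: [0.5, -0.5, 0.5]
width: 0.0856
gripper_force: 0.0
```

```bash
python3 -c "
from h import *
o=log();print(o['time'],o['joints'],o['eef_pos'],o['ee_rot'])"
```

```text
2.5 [-0.18289259 -0.18392231 -0.09702429  1.67255052  0.03864873  0.96681133] [0.49380273 0.05355759 0.24922118] [-0.01424466  0.5437145   0.83901491  0.01502027]
```

Request:
servo_tool --motion "1 35 21 1 -1;1 33 24 2 -1;1 0 0 0 -1;1 0 0 0 -1;1 0 0 0 -1;1 0 0 0 -1;1 0 0 0 -1;1 0 0 0 -1"

```text
time: 3.3
eef_pos: [0.5032, 0.133, 0.2493]
ee_rot: [-0.007, 0.155, 0.988, 0.019]
contact_force: [-0.3, -0.5, 0.7]
width: 0.0855
gripper_force: 0.0
```

Request:
servo_tool --motion "1 0 0 0 -1;1 0 0 0 -1;1 0 0 0 -1;1 0 0 0 -1;1 0 0 0 -1;1 0 0 0 -1;1 0 0 0 -0.7"

```text
time: 4.0
eef_pos: [0.5032, 0.1329, 0.2493]
ee_rot: [0.0, -0.193, 0.981, 0.021]
contact_force: [0.1, -0.2, 0.6]
width: 0.0852
gripper_force: 0.0
```

```bash
python3 -c "
from h import *
o=log();print(o['time'],o['joints'],o['eef_pos'],o['ee_rot'])
d=grab('wrist');save('w1',d['image'])"
```

```text
4.0 [-0.02022761 -0.1201498  -0.03903847  1.66072461  0.04050053 -0.40955869] [0.50324101 0.13293962 0.24931488] [ 1.17068523e-05 -1.93309287e-01  9.80919000e-01  2.07228321e-02]
```

View pics/w1.png

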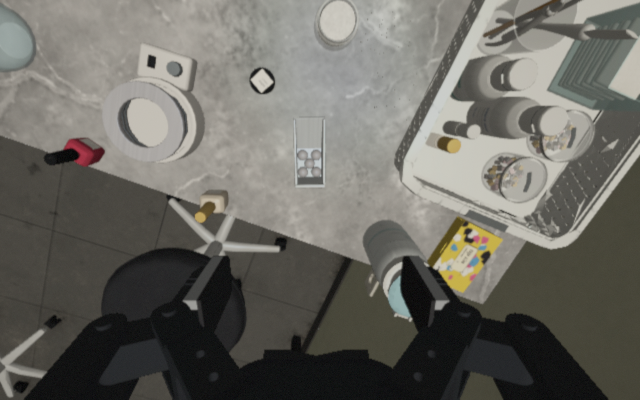

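The wrist view shows the scoop centred between the fingers at (310,150), aligned with the image columns and balls visible. I fit the arm's kinematics from the logged joints to plan the tilt.

```bash
cat > k.py <<'E'
from h import *
from scipy.optimize import least_squares
import os
D=[([-1.47670393,.104626555,.0965456321,1.56389294,-1.7e-5,1.35311439],[.1840308,-.57073287,.20070696],[-5.88e-4,.987874,.1552565,2.8e-5]),
([-1.68884639,-.82985457,-.63734498,1.76483743,-4.87e-4,1.14016213],[.09530076,-.29547915,.20192188],[-8.03e-4,.98781,.155657,-2.7e-5])]+[eval(l) for l in open('log.txt')]
def fk(q,P):
    d,a,h,L2,L3,e,L4,L5=P
    ph=q[1]-q[2];z=Ro.from_euler('z',q[0])
    w=np.array([a+L2*np.sin(q[1])+L3*np.cos(ph)+e*np.sin(ph),d,h+L2*np.cos(q[1])-L3*np.sin(ph)+e*np.cos(ph)])
    Ra=Ro.from_euler('y',ph+q[3]);Rb=Ra*Ro.from_euler('z',q[4])
    t=Rb.apply([L4,0,0])+Ra.apply([L5,0,0])
    return z.apply(w+t),z*Rb
def fit():
    r=lambda P:np.concatenate([np.array(fk(q,P)[0])-p for q,p,_ in D]+[(P-np.array([.13,.1,.4,.4,.4,0,.2,.0]))*1e-4])
    s=least_squares(r,[.13,.1,.4,.4,.4,0,.2,.0]);return s.x,r(s.x)
E
python3 - <<'E'
from k import *
P,r=fit();print(P.round(4),(r[:-8]*1000).round(2))
for q,p,e in D:
    R=Ro.from_quat([*e[1:],e[0]]); print(R.apply([0,0,1]).round(3),fk(q,P)[1].apply([1,0,0]).round(3))
print((fk(q,P)[1].inv()*R).as_matrix().round(2), q[5])
E
```

```text
[ 0.1296 -0.      0.2963  0.3371  0.5505  0.0454  0.3332  0.1386] [ 0.  0.  0. -0.  0. -0.  0. -0. -0.  0.  0.  0.  0.  0.  0.]
[-0.     0.001 -1.   ] [-0.     0.001 -1.   ]
[-0.     0.002 -1.   ] [-0.     0.002 -1.   ]
[-0.007  0.045 -0.999] [-0.007  0.045 -0.999]
[-0.008  0.041 -0.999] [-0.008  0.041 -0.999]
[-0.008  0.041 -0.999] [-0.008  0.041 -0.999]
[[ 0.   -0.    1.  ]
 [-0.4   0.92  0.  ]
 [-0.92 -0.4   0.  ]] -0.40955869423803676
```

```bash
cat >> k.py <<'E'
LO=np.array([-2.99,-.84,-1.1,-1.84,-1.51,-3.14]);HI=np.array([2.99,1.86,1.16,2.11,1.56,3.14])
C=Ro.from_matrix([[0,0,1],[0,1,0],[-1,0,0]])
def full(q,P):
    p,R=fk(q,P); return p,R*C*Ro.from_euler('z',q[5])
def step(q,P,row,w):
    p,R=full(q,P);t=p+R.apply(np.array(row[:3])/1000);Rt=R*Ro.from_euler('z',row[3]*6,degrees=True)
    def r(x):
        pp,RR=full(x,P);return np.concatenate([pp-t,w*(Rt.inv()*RR).as_rotvec(),(x-q)*1e-4])
    V=np.array([2.22,2.22,2.57,3.14,3.14,3.14])*.07
    return least_squares(r,np.clip(q,LO+1e-6,HI-1e-6),bounds=(LO,HI)).x
def tilt(q,P):
    z=full(q,P)[1].apply([0,0,1]);return np.degrees(q[1]-q[2]+q[3])
E
python3 - <<'E'
from k import *
P,_=fit()
for w in (.02,.05,.1,.2,.4,1):
    q=np.array(D[1][0])
    for i in range(2): q=step(q,P,[0,-30,0,0],w)
    print(w,q.round(3),full(q,P)[0].round(4))
print('real',np.round(D[2][0],3),np.round(D[2][1],4))
E
```

```text
0.02 [-1.734 -0.84  -0.646  1.887 -0.045  1.098] [ 0.0769 -0.2386  0.2039]
0.05 [-1.733 -0.84  -0.646  1.886 -0.044  1.098] [ 0.0771 -0.2391  0.204 ]
0.1 [-1.732 -0.84  -0.644  1.883 -0.043  1.099] [ 0.0777 -0.2411  0.2045]
0.2 [-1.727 -0.84  -0.64   1.871 -0.036  1.103] [ 0.0798 -0.2476  0.206 ]
0.4 [-1.718 -0.84  -0.63   1.847 -0.023  1.112] [ 0.0845 -0.262   0.2096]
1 [-1.705 -0.84  -0.619  1.813 -0.007  1.124] [ 0.0906 -0.281   0.2147]
real [-1.713 -0.841 -0.626  1.83  -0.013  1.118] [ 0.0875 -0.2714  0.2117]
```

```bash
python3 - <<'E'
from k import *
P,_=fit()
q0=np.array(D[-1][0]);
for th in range(0,360,20):
    q=q0.copy();out=[]
    for i in range(1,33):
        d=Ro.from_euler('z',q[0]).apply([np.cos(np.radians(th)),0,np.sin(np.radians(th))])*.05
        p,R=full(q,P);q=step(q,P,[*(R.inv().apply(d)*1000),0],.55)
        p=full(q,P)[0]
        if i%8==0: out.append((round(tilt(q,P)),round(np.hypot(*p[:2]),2),round(p[2],2)))
        if p[2]<.12: out.append('low');break
    print(th,out,q[1:5].round(2))
E
```

```text
0 [(85, np.float64(0.85), np.float64(0.22)), (66, np.float64(1.04), np.float64(0.14)), 'low'] [1.11 1.16 1.07 0.11]
20 [(82, np.float64(0.8), np.float64(0.33)), (63, np.float64(0.98), np.float64(0.34)), (43, np.float64(1.15), np.float64(0.37)), (24, np.float64(1.27), np.float64(0.4))] [1.03 1.16 0.55 0.19]
40 [(82, np.float64(0.73), np.float64(0.43)), (62, np.float64(0.85), np.float64(0.51)), (42, np.float64(0.99), np.float64(0.6)), (22, np.float64(1.11), np.float64(0.7))] [0.65 1.16 0.89 0.23]
60 [(82, np.float64(0.65), np.float64(0.5)), (63, np.float64(0.69), np.float64(0.63)), (43, np.float64(0.76), np.float64(0.76)), (23, np.float64(0.85), np.float64(0.9))] [0.27 1.16 1.29 0.28]
80 [(81, np.float64(0.56), np.float64(0.54)), (62, np.float64(0.56), np.float64(0.7)), (43, np.float64(0.55), np.float64(0.84)), (23, np.float64(0.58), np.float64(0.99))] [-0.08  1.16  1.63  0.27]
100 [(82, np.float64(0.46), np.float64(0.55)), (61, np.float64(0.43), np.float64(0.71)), (42, np.float64(0.38), np.float64(0.86)), (23, np.float64(0.33), np.float64(0.99))] [-0.31  1.16  1.87 -0.27]
120 [(84, np
[... 465 characters left out ...]
4(0.38)), (94, np.float64(0.19), np.float64(0.35)), (98, np.float64(0.18), np.float64(0.32))] [-0.84 -0.45  2.11 -0.29]
180 [(96, np.float64(0.24), np.float64(0.28)), (104, np.float64(0.21), np.float64(0.27)), (108, np.float64(0.22), np.float64(0.24)), (111, np.float64(0.25), np.float64(0.23))] [-0.84 -0.66  2.11  0.27]
200 [(97, np.float64(0.27), np.float64(0.13)), 'low'] [-0.84 -0.82  1.76  0.01]
220 ['low'] [-0.79 -0.82  1.54  0.04]
240 ['low'] [-0.37 -0.49  1.46  0.04]
260 ['low'] [-0.21 -0.39  1.4   0.04]
280 ['low'] [-0.05 -0.25  1.39  0.04]
300 ['low'] [ 0.09 -0.07  1.42  0.04]
320 ['low'] [0.45 0.29 1.42 0.04]
340 [(88, np.float64(0.86), np.float64(0.1)), 'low'] [1.04 1.16 1.65 0.05]
```

```bash
cat >> k.py <<'E'
def push(q,P,th,n,mm=50,w=.55):
    for i in range(n):
        d=Ro.from_euler('z',q[0]).apply([np.cos(np.radians(th)),0,np.sin(np.radians(th))])*mm/1000
        R=full(q,P)[1];q=step(q,P,[*(R.inv().apply(d)*1000),0],w)
    return q
E
python3 - <<'E'
from k import *
P,_=fit()
q=push(np.array(D[-1][0]),P,80,36);p,R=full(q,P);print('tilted',tilt(q,P),p,q.round(2))
# to a place above the table: translate in world
def goto(q,t):
    for _ in range(60):
        p,R=full(q,P);e=np.array(t)-p;n=np.linalg.norm(e)
        if n<.002:break
        q=step(q,P,[*(R.inv().apply(e*min(1,.05/n))*1000),0],.55)
    return q
for t in ([.5,-.2,.2],[.5,-.25,.17]):
    qq=goto(q,t);print('pour',tilt(qq,P),full(qq,P)[0].round(3),full(qq,P)[1].apply([0,0,1]).round(2),qq.round(2))
for start in ([.5,0,.3],[.5,0,.5],[.6,0,.7]):
  qs=goto(q,start);print(start,tilt(qs,P),qs.round(2))
  for th in range(0,360,20):
    x=qs.copy();out=[]
    for i in range(5):
        x=push(x,P,th,8);p=full(x,P)[0];out.append((round(tilt(x,P)),round(np.hypot(*p[:2]),2),round(p[2],2)))
        if p[2]<.1:break
    if max(o[0] for o in out)>40:print(th,out,x.round(2))
E
```

```text
tilted 11.998377104275553 [0.59225905 0.08288692 1.07314331] [-0.25 -0.08  1.16  1.45  0.3  -0.36]
pour 86.97226028401062 [ 0.5 -0.2  0.2] [ 0.89  0.21 -0.41] [-1.31 -0.81 -0.99  1.34  1.14 -1.75]
pour 87.8538887777595 [ 0.5  -0.25  0.17] [ 0.91  0.18 -0.38] [-1.36 -0.63 -0.96  1.2   1.18 -1.79]
[0.5, 0, 0.3] 74.5298206848213 [-0.7  -0.84 -0.6   1.54  0.62 -1.12]
0 [(75, np.float64(0.85), np.float64(0.3)), (58, np.float64(1.1), np.float64(0.24)), (35, np.float64(1.25), np.float64(0.19)), (19, np.float64(1.32), np.float64(0.17)), (11, np.float64(1.34), np.float64(0.18))] [-0.73  1.41  1.16 -0.06  0.36 -0.54]
20 [(75, np.float64(0.82), np.float64(0.44)), (53, np.float64(1.03), np.float64(0.46)), (28, np.float64(1.2), np.float64(0.49)), (8, np.float64(1.29), np.float64(0.52)), (-3, np.float64(1.32), np.float64(0.55))] [-0.73  1.1   1.16  0.01  0.41 -0.37]
40 [(75, np.float64(0.76), np.float64(0.56)), (50, np.float64(0.91), np.float64(0.65)), (24, np.float64(1.05), np.float64(0.75)), (0, np.float64(1.15), np.float64(0.84)), (-16, np.float64(1.18), np.float64(0.91))] [-0.75  0.77  1.16  0
[... 6595 characters left out ...]
t64(0.17), np.float64(0.71)), (48, np.float64(0.16), np.float64(0.73)), (44, np.float64(0.14), np.float64(0.77))] [ 0.54 -0.84  0.51  2.11 -0.47 -0.01]
220 [(48, np.float64(0.49), np.float64(0.6)), (62, np.float64(0.38), np.float64(0.5)), (88, np.float64(0.24), np.float64(0.36)), (117, np.float64(0.1), np.float64(0.15)), (133, np.float64(0.13), np.float64(-0.1))] [ 2.46 -0.27 -1.1   1.49 -0.01  2.07]
240 [(48, np.float64(0.59), np.float64(0.48)), (62, np.float64(0.57), np.float64(0.18)), (72, np.float64(0.52), np.float64(-0.15))] [-0.19 -0.38 -1.1   0.53  0.34 -0.66]
260 [(42, np.float64(0.67), np.float64(0.38)), (48, np.float64(0.67), np.float64(-0.0))] [-0.44 -0.48 -1.1   0.22  0.53 -0.7 ]
```

```bash
cat >> k.py <<'E'
def tt(q,P):
    R=full(q,P)[1];z=R.apply([0,0,1]);y=R.apply([0,1,0])
    return 'tilt %.1f lean %.1f yz %.3f'%(np.degrees(np.arccos(-z[2])),np.degrees(np.arctan2(z[1],z[0])),y[2])
def goto(q,P,t,w=.55,mm=45):
    for _ in range(60):
        p,R=full(q,P);e=np.array(t)-p;n=np.linalg.norm(e)
        if n<.001:break
        q=step(q,P,[*(R.inv().apply(e*min(1,mm/1000/n))*1000),0],w)
    return q
E
python3 - <<'E'
from k import *
P,_=fit()
for psi in (.36,.1,-.2):
  # build vertical pose by solving
  q=np.array([psi,-.12,-.04,1.6508,0,0.]); q=goto(q,P,Ro.from_euler('z',psi).apply([.55,.13,.55]))
  for tgt in (30,38,45):
    x=q.copy();n=0
    while float(tt(x,P).split()[1])<tgt and n<40: x=push(x,P,80,1);n+=1
    print('psi',psi,n,tt(x,P),full(x,P)[0].round(2))
    for name,t in (('scoop',[.51,.135,.015]),('scoop2',[.55,.135,.015]),('flaskpour',[.49,-.26,.17]),('pour2',[.53,-.26,.17]),('flaskgrip',[.5,-.25,.07]),('mixer',[.525,-.068,.11])):
        a=goto(x,P,[t[0],t[1],.3]);a=goto(a,P,t)
        print('  ',name,tt(a,P),full(a,P)[0].round(3),a.round(2))
E
```

```text
psi 0.36 9 tilt 31.3 lean 23.7 yz 0.027 [0.47 0.29 0.72]
   scoop tilt 28.6 lean 26.2 yz 0.043 [0.511 0.135 0.015] [-0.18 -0.84 -1.08  0.92  0.29 -0.49]
   scoop2 tilt 31.3 lean 23.7 yz 0.027 [0.55  0.135 0.015] [-0.17 -0.74 -1.04  0.79  0.29 -0.46]
   flaskpour tilt 31.3 lean 23.7 yz 0.027 [ 0.49 -0.26  0.17] [-1.06 -0.34 -0.46  1.39  0.54 -1.41]
   pour2 tilt 31.3 lean 23.7 yz 0.027 [ 0.53 -0.26  0.17] [-0.99 -0.26 -0.39  1.33  0.54 -1.32]
   flaskgrip tilt 31.3 lean 23.7 yz 0.027 [ 0.5  -0.25  0.07] [-1.03 -0.3  -0.61  1.18  0.54 -1.37]
   mixer tilt 31.3 lean 23.7 yz 0.027 [ 0.525 -0.068  0.11 ] [-0.7  -0.71 -0.83  1.18  0.48 -0.99]
psi 0.36 12 tilt 38.5 lean 23.6 yz 0.032 [0.47 0.28 0.77]
   scoop tilt 30.3 lean 31.5 yz 0.083 [0.511 0.135 0.015] [-0.23 -0.84 -1.09  0.93  0.36 -0.54]
   scoop2 tilt 34.6 lean 27.0 yz 0.056 [0.551 0.135 0.015] [-0.22 -0.8  -1.1   0.78  0.37 -0.49]
   flaskpour tilt 38.5 lean 23.6 yz 0.032 [ 0.49 -0.26  0.17] [-1.14 -0.35 -0.51  1.4   0.67 -1.5 ]
   pour2 tilt 38.5 lean 23.6 yz 0.032 [ 0.53 -0.26  0.17] [-1.06 -0.29 -0.46  1.32  0.67 -1.4 ]
   flask
[... 4021 characters left out ...]
 [-0.49 -0.84 -0.9   1.08  0.17 -0.26]
psi -0.2 15 tilt 45.9 lean -8.8 yz 0.033 [ 0.55 -0.02  0.83]
   scoop tilt 35.4 lean -22.0 yz -0.075 [0.511 0.135 0.015] [ 0.22 -0.78 -1.1   0.73 -0.34  0.38]
   scoop2 tilt 38.1 lean -17.3 yz -0.040 [0.551 0.135 0.015] [ 0.18 -0.73 -1.1   0.59 -0.29  0.33]
   flaskpour tilt 40.8 lean -0.9 yz 0.096 [ 0.49  -0.261  0.17 ] [-1.11 -0.84 -0.87  1.16  0.62 -0.82]
   pour2 tilt 42.6 lean -4.6 yz 0.067 [ 0.531 -0.261  0.17 ] [-1.01 -0.84 -0.89  1.01  0.57 -0.68]
   flaskgrip tilt 40.6 lean -1.4 yz 0.092 [ 0.5   -0.251  0.07 ] [-1.07 -0.84 -1.05  0.95  0.6  -0.77]
   mixer tilt 26.6 lean -4.2 yz 0.051 [ 0.526 -0.068  0.11 ] [-0.5  -0.84 -0.9   1.08  0.19 -0.27]
```

```bash
python3 - <<'E'
from h import *
d=load('top');print([onz(d,u,144.5,0).round(3) for u in(200,300,400)])
plan([(.504,.134,.06),(.504,.134,.014)],0)
o=get_obs();R=rot(o)
plan([(.504,.134,.035),(.553,.14,.035)],30,claw=0,step=10,p0=(.504,.134,.014),R0=R)
E
```

```text
[array([0.624, 0.238, 0.   ]), array([ 0.622, -0.019,  0.   ]), array([ 0.619, -0.276,  0.   ])]
1 0 -1 38 0;1 0 -2 38 0;1 0 -1 38 0;1 0 -2 37 0;1 0 -1 38 0;1 1 -1 23 0;1 -0 -1 23 0
end [0.503894   0.13381387 0.01416841] [[-0.924, -0.382, -0.008], [-0.382, 0.923, 0.041], [-0.008, 0.041, -0.999]]
0 -0 0 -7 1;0 -0 1 -7 1;0 -0 -0 -7 1;0 -10 0 -0 1;0 -10 2 -0 1;0 -9 2 -0 1;0 -10 4 -0 1;0 -8 4 -0 1
0 -0 0 -0 1;0 -0 0 -0 1;0 -0 0 -0 1;0 -0 0 -0 1;0 -0 0 -0 1;0 -0 0 -0 1;0 -0 0 -0 1;0 -0 0 -0 1
0 -0 0 -0 1;0 -0 0 -0 1;0 -0 0 -0 1;0 -0 0 -0 1;0 -0 0 -0 1;0 0 0 -0 1;0 0 0 -0 1;0 0 0 -0 1
0 0 0 -0 1;0 0 0 -0 1;0 0 0 -0 1;0 0 0 -0 1;0 0 0 -0 1;0 0 0 -0 1
end [0.55261954 0.14008569 0.03487873] [[0.924, 0.382, -0.008], [0.382, -0.923, 0.041], [0.008, -0.041, -0.999]]
```

Request:
servo_tool --motion "1 0 -1 38 0;1 0 -2 38 0;1 0 -1 38 0;1 0 -2 37 0;1 0 -1 38 0;1 1 -1 23 0;1 0 -1 23 0"

```text
time: 4.75
eef_pos: [0.5032, 0.1338, 0.0127]
ee_rot: [-0.0, -0.19, 0.981, 0.021]
contact_force: [-0.1, 0.0, 1.0]
width: 0.0855
gripper_force: 0.0
```

Request:
servo_tool --motion "1 0 0 0 0;0 0 0 0 0;0 0 0 0 0;0 0 0 0 0;0 0 0 0 0;0 0 0 0 0;0 0 0 0 0"

```text
time: 5.45
eef_pos: [0.5059, 0.1332, 0.0162]
ee_rot: [0.002, -0.191, 0.981, 0.02]
contact_force: [1.7, -4.1, 8.0]
width: 0.0005
gripper_force: 3.6
```

```bash
python3 -c "
from h import *
o=log();print(o['time'],o['joints'],o['eef_pos'],o['ee_rot'],o['width'],o['gripper_force'])"
```

```text
5.45 [-0.01895229 -0.08219762 -0.42912998  1.22839451  0.03945088 -0.40363831] [0.50593874 0.13317742 0.01624301] [ 0.00192221 -0.19107769  0.98137411  0.01976044] 0.0004713799494071943 3.5813237680122256
```

```bash
python3 -c "
from h import *
d=grab('wrist');s=grab('scene');save('w2',np.hstack([d['image'][::1,100:500],cv2.resize(s['image'][200:360,160:360],(400,320))[:,:] if 0 else cv2.resize(s['image'][180:380,160:360],(400,400))]))"
```

```text
(no output)
```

View pics/w2.png

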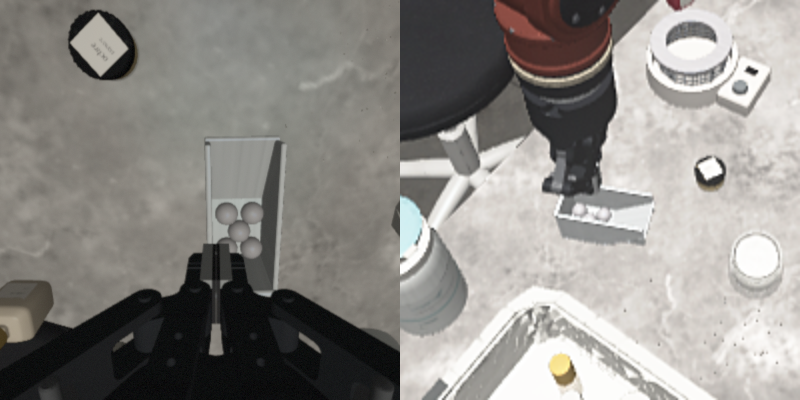

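The wrist view shows the fingers shut at (315,260), above or beside the scoop's left wall, with the five balls still in. The scene view shows the same, so the grasp missed. I'm re-measuring the scoop.

```bash
python3 - <<'E'
from h import *
from k import *
s=load('scene');w=load('wrist')
for n,d in(('scene',s),('wrist',w)):
    P=cloud(d);im=d['image'].astype(int)
    m=(P[...,0]>.40)&(P[...,0]<.57)&(P[...,1]>.06)&(P[...,1]<.22)&(P[...,2]>.036)&(P[...,2]<.053)&(im.min(-1)>110)
    k,l,st,c=cv2.connectedComponentsWithStats(cv2.dilate(m.astype(np.uint8),np.ones((3,3))));i=1+st[1:,4].argmax()
    q=P[m&(l==i)];print(n,st[i],len(q),cv2.minAreaRect((q[:,:2]*1000).astype(np.float32)),q.max(0))
    m=m
o=get_obs();print(o['eef_pos'],rot(o).as_matrix().round(3))
print('tcp in wrist px',proj(w,o['eef_pos']),'scene',proj(s,o['eef_pos']),'old grip',proj(w,(.5045,.134,.028)))
E
```

```text
scene [236 277  47  23 356] 192 ((478.4384765625, 156.93161010742188), (87.56360626220703, 25.31597328186035), 6.907398223876953) [0.52278071 0.17388352 0.0501607 ]
wrist [ 354  142   34  155 1157] 780 ((476.8577880859375, 156.306396484375), (85.37622833251953, 12.863788604736328), 15.539899826049805) [0.5189539  0.17271566 0.04786896]
[0.50600103 0.13305884 0.01622517] [[-0.927 -0.375 -0.004]
 [-0.375  0.926  0.039]
 [-0.011  0.038 -0.999]]
tcp in wrist px (np.float64(315.14726218383197), np.float64(233.94078827232653)) scene (np.float64(256.14325747809147), np.float64(281.8972901445762)) old grip (np.float64(318.2577405268338), np.float64(240.82081397102453))
```

```bash
python3 - <<'E'
from h import *
s=load('scene');w=load('wrist')
a=cv2.resize(w['image'][120:320,240:440],(400,400),interpolation=cv2.INTER_CUBIC)
b=cv2.resize(s['image'][250:320,220:290],(400,400),interpolation=cv2.INTER_CUBIC)
save('c3',np.hstack([a,b]))
P=cloud(w)
for u in range(296,400,4): print(u,P[200,u].round(3),P[270,u].round(3))
E
```

```text
296 [0.494 0.115 0.   ] [0.503 0.12  0.069]
300 [ 0.494  0.118 -0.   ] [0.503 0.122 0.069]
304 [ 0.493  0.12  -0.001] [0.498 0.122 0.076]
308 [0.477 0.116 0.045] [0.498 0.124 0.076]
312 [0.49  0.125 0.001] [0.498 0.126 0.075]
316 [0.489 0.127 0.002] [0.496 0.127 0.076]
320 [0.488 0.13  0.002] [0.496 0.129 0.076]
324 [0.487 0.132 0.002] [0.495 0.13  0.076]
328 [0.486 0.135 0.003] [0.494 0.132 0.076]
332 [0.485 0.137 0.002] [0.498 0.136 0.069]
336 [0.484 0.14  0.003] [0.497 0.138 0.069]
340 [0.483 0.142 0.003] [0.496 0.139 0.069]
344 [0.482 0.145 0.001] [0.495 0.141 0.07 ]
348 [0.481 0.147 0.003] [0.518 0.16  0.025]
352 [0.48  0.15  0.002] [0.517 0.163 0.025]
356 [0.479 0.152 0.002] [0.516 0.165 0.026]
360 [0.478 0.155 0.002] [0.515 0.167 0.025]
364 [0.475 0.154 0.011] [0.514 0.17  0.025]
368 [0.471 0.153 0.022] [0.51  0.169 0.032]
372 [0.468 0.151 0.033] [0.505 0.167 0.041]
376 [0.465 0.15  0.042] [0.502 0.167 0.045]
380 [0.464 0.15  0.047] [ 0.523  0.193 -0.001]
384 [ 0.473  0.171 -0.002] [ 0.522  0.196 -0.001]
388 [ 0.472  0.174 -0.002] [ 0.521  0.198 -0.001]
392 [ 0.471  0.176 -0.002] [ 0.52   0.201 -0.001]
396 [ 0.47   0.178 -0.001] [ 0.519  0.204 -0.002]
```

View pics/c3.png

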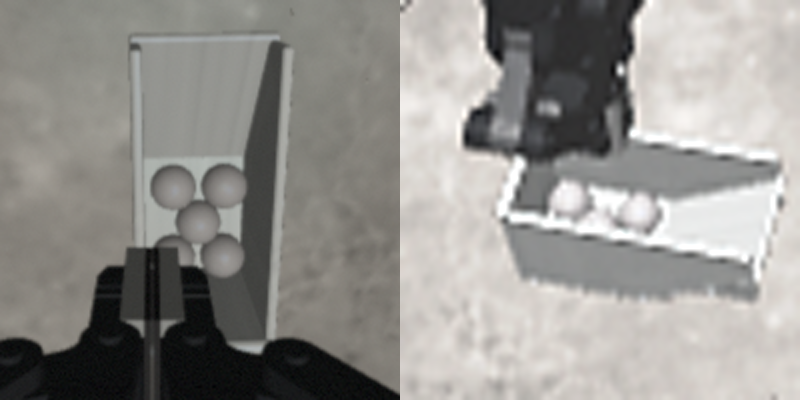

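```bash
python3 - <<'E'
from h import *
w=load('wrist');P=cloud(w)
for v in range(240,400,12): print(v,P[v,308].round(3),P[v,322].round(3))
s=load('scene');P=cloud(s)
for v in range(262,284,3): print(v,[tuple(P[v,u].round(3)) for u in (236,242,248,254,258)])
E
```

```text
240 [0.499 0.125 0.044] [0.51  0.14  0.012]
252 [0.498 0.124 0.059] [0.495 0.131 0.059]
264 [0.498 0.124 0.07 ] [0.495 0.13  0.071]
276 [0.498 0.124 0.079] [0.496 0.13  0.08 ]
288 [0.496 0.123 0.09 ] [0.494 0.128 0.091]
300 [0.497 0.123 0.097] [0.497 0.129 0.094]
312 [0.504 0.126 0.094] [0.503 0.132 0.093]
324 [0.51  0.129 0.093] [0.509 0.134 0.093]
336 [0.515 0.13  0.094] [0.513 0.136 0.094]
348 [0.516 0.131 0.099] [0.516 0.137 0.097]
360 [0.498 0.124 0.122] [0.496 0.127 0.123]
372 [0.497 0.123 0.127] [0.496 0.127 0.126]
384 [0.498 0.123 0.129] [0.497 0.127 0.13 ]
396 [0.498 0.123 0.133] [0.496 0.126 0.134]
262 [(np.float64(0.578), np.float64(0.115), np.float64(0.002)), (np.float64(0.488), np.float64(0.165), np.float64(0.152)), (np.float64(0.501), np.float64(0.144), np.float64(0.111)), (np.float64(0.49), np.float64(0.138), np.float64(0.113)), (np.float64(0.498), np.float64(0.123), np.float64(0.086))]
265 [(np.float64(0.574), np.float64(0.12), np.float64(0.0)), (np.float64(0.486), np.float64(0.168), np.float64(0.149)), (np.float64(0.502), np.float64(0.144), np.float64(0.1)), (np.floa
[... 1202 characters left out ...]
0.497), np.float64(0.142), np.float64(0.058)), (np.float64(0.503), np.float64(0.128), np.float64(0.031))]
280 [(np.float64(0.551), np.float64(0.146), np.float64(-0.001)), (np.float64(0.521), np.float64(0.153), np.float64(0.04)), (np.float64(0.524), np.float64(0.137), np.float64(0.012)), (np.float64(0.512), np.float64(0.133), np.float64(0.017)), (np.float64(0.503), np.float64(0.13), np.float64(0.022))]
283 [(np.float64(0.546), np.float64(0.152), np.float64(0.0)), (np.float64(0.52), np.float64(0.156), np.float64(0.033)), (np.float64(0.517), np.float64(0.145), np.float64(0.019)), (np.float64(0.514), np.float64(0.133), np.float64(0.004)), (np.float64(0.506), np.float64(0.13), np.float64(0.007))]
```

Both views put the shut fingertips near z = 0.055, while the pose reads 0.016. I raise the arm to check this offset in the clear.

Request:
servo_tool --motion "0 0 0 -30 0;0 0 0 -40 0;0 0 0 0 0"

```text
time: 5.85
eef_pos: [0.5079, 0.1309, 0.0901]
ee_rot: [0.004, -0.191, 0.981, 0.02]
contact_force: [0.3, -0.2, 0.6]
width: 0.0001
gripper_force: 0.0
```

```bash
python3 - <<'E'
from h import *
w=grab('wrist');s=grab('scene');o=log();p=o['eef_pos'];print(p,o['contact_force'],o['joints'],o['width'])
R=rot(o)
for n,d in(('w',w),('s',s)):
    P=cloud(d);q=R.inv().apply(P.reshape(-1,3)-p).reshape(P.shape)*1000
    m=(abs(q[...,0])<25)&(abs(q[...,1])<25)&(q[...,2]<18)&(q[...,2]>-90)
    a=q[m];print(n,len(a),'tool-z max',np.percentile(a[:,2],[90,99,100]),a[a[:,2]>a[:,2].max()-8].mean(0), 'y range near tip',a[a[:,2]>a[:,2].max()-10][:,1].min(),a[a[:,2]>a[:,2].max()-10][:,1].max())
save('w4',np.hstack([w['image'][100:400,200:500],cv2.resize(s['image'][200:310,190:300],(300,300))]))
E
```

```text
[0.50556996 0.13103705 0.08556405] [ 0.0019868   0.47063617 -0.10316855] [-0.02404856 -0.12590506 -0.34192605  1.36078395  0.04069614 -0.40927205] -0.00025253550372598065
w 6160 tool-z max [-50.74961005 -39.75256742 -36.95076927] [  6.73640286  -0.55908586 -41.67112445] y range near tip -13.782218113592101 12.801014728422032
s 196 tool-z max [-43.27253426 -35.68450256 -32.56650997] [  7.04250123   3.72491279 -37.09458899] y range near tip -7.426625745853823 12.061507759600657
```

View pics/w4.png

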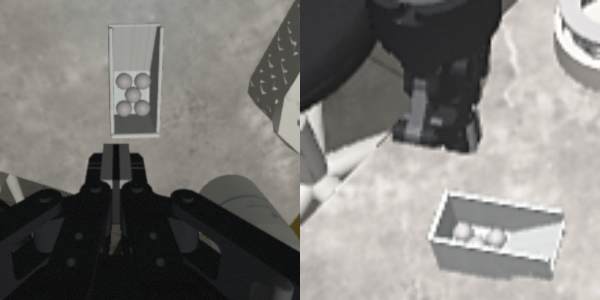

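The shut tips lie about 35 mm short of the reported TCP in both views. The wrist crop has the scoop at (335,180) and the scene crop at (500,235), all five balls in. I use a grasp point 54 mm behind the reported TCP and re-measure the scoop.

```bash
cat >> h.py <<'E'
def scoop(n,x0=.40,x1=.64,y0=.06,y1=.22):
    d=grab(n);P=cloud(d);m=(P[...,0]>x0)&(P[...,0]<x1)&(P[...,1]>y0)&(P[...,1]<y1)&(P[...,2]>.036)&(P[...,2]<.052)&(d['image'].min(-1)>100)
    k,l,st,c=cv2.connectedComponentsWithStats(cv2.dilate(m.astype(np.uint8),np.ones((3,3))));i=1+st[1:,4].argmax()
    r=cv2.minAreaRect((P[m&(l==i)][:,:2]*1000).astype(np.float32));print(n,r);return r
E
python3 - <<'E'
from k import *
scoop('wrist');scoop('scene')
P,_=fit();psi=.36
q=np.array([psi,-.12,-.04,1.6508,0,0.]); q=goto(q,P,Ro.from_euler('z',psi).apply([.55,.13,.55]))
for tgt in (32,36):
    x=q.copy();n=0
    while float(tt(x,P).split()[1])<tgt and n<40: x=push(x,P,80,1);n+=1
    print(n,tt(x,P))
    t=full(x,P)[1].apply([0,0,.054])
    for name,g in (('scoop',[.50,.14,.03]),('scoop2',[.53,.14,.03]),('pour',[.475,-.265,.16]),('flaskgrip',[.497,-.255,.08]),('mixer',[.522,-.068,.131]),('mixdown',[.522,-.068,.113])):
        g=np.array(g)+t
        a=goto(x,P,[g[0],g[1],.3]);a=goto(a,P,g)
        print('  ',name,tt(a,P),(full(a,P)[0]-g).round(3),a.round(2))
E
```

```text
wrist ((484.2694396972656, 139.48727416992188), (87.56285095214844, 40.05049133300781), 22.844762802124023)
scene ((483.4757080078125, 139.06515502929688), (86.85741424560547, 41.80516052246094), 22.370820999145508)
10 tilt 33.7 lean 23.7 yz 0.029
   scoop tilt 30.3 lean 26.3 yz 0.046 [0.001 0.    0.   ] [-0.14 -0.75 -1.1   0.77  0.29 -0.44]
   scoop2 tilt 33.6 lean 23.8 yz 0.030 [0.001 0.    0.   ] [-0.14 -0.71 -1.1   0.66  0.29 -0.42]
   pour tilt 33.7 lean 23.7 yz 0.029 [ 0. -0.  0.] [-1.06 -0.32 -0.56  1.27  0.59 -1.4 ]
   flaskgrip tilt 33.7 lean 23.7 yz 0.029 [ 0. -0. -0.] [-1.   -0.24 -0.64  1.07  0.58 -1.34]
   mixer tilt 33.7 lean 23.7 yz 0.029 [ 0. -0.  0.] [-0.66 -0.67 -0.87  1.06  0.51 -0.94]
   mixdown tilt 33.7 lean 23.7 yz 0.029 [ 0. -0.  0.] [-0.66 -0.66 -0.9   1.03  0.51 -0.94]
11 tilt 36.1 lean 23.7 yz 0.030
   scoop tilt 30.9 lean 27.7 yz 0.057 [0.001 0.    0.   ] [-0.15 -0.75 -1.1   0.77  0.31 -0.45]
   scoop2 tilt 34.2 lean 25.0 yz 0.040 [0.001 0.    0.   ] [-0.15 -0.7  -1.1   0.66  0.31 -0.43]
   pour tilt 36.1 lean 23.7 yz 0.030 [ 0. -0.  0.] [-1.08 -0.33 -0.57  1.26  0.63 -1.42]
   flaskgrip tilt 36.1 lean 23.7 yz 0.030 [ 0. -0. -0.] [-1.03 -0.24 -0.66  1.06  0.62 -1.36]
   mixer tilt 36.1 lean 23.7 yz 0.030 [ 0. -0.  0.] [-0.68 -0.71 -0.91  1.05  0.55 -0.95]
   mixdown tilt 36.1 lean 23.7 yz 0.030 [ 0. -0.  0.] [-0.68 -0.7  -0.94  1.01  0.55 -0.95]
```

```bash
python3 - <<'E'
from h import *
o=get_obs();R=rot(o);p=o['eef_pos'];z=R.apply([0,0,1]);print(p,z)
g=np.array([.5015,.1466,.030])+.054*z
plan([g+[0,0,.08],g],0,step=30)
g2=np.array([.535,.146,.045])+.054*z
plan([g+[0,0,.015],g2],30,claw=0,step=8,p0=g,R0=R)
E
```

```text
[0.50405628 0.13104344 0.08353268] [-0.00860987  0.04077072 -0.99913143]
1 -2 8 14 0;1 -2 8 14 0;1 1 -1 27 0;1 -0 -1 26 0;1 -0 -1 27 0
end [ 0.50102568  0.14861021 -0.02381826] [[-0.927, -0.375, -0.009], [-0.375, 0.926, 0.041], [-0.007, 0.041, -0.999]]
0 -0 0 -7 1;0 -0 1 -8 1;0 -7 -2 -0 1;0 -6 -0 -0 1;0 -7 -0 -0 1;0 -7 1 -0 1;0 -6 1 -0 1;0 -0 0 -0 1
0 -0 0 -0 1;0 -0 0 -0 1;0 -0 0 -0 1;0 -0 0 -0 1;0 -0 0 -0 1;0 -0 0 -0 1;0 -0 0 -0 1;0 -0 0 -0 1
0 -0 0 -0 1;0 0 0 -0 1;0 0 0 -0 1;0 0 0 -0 1;0 0 0 -0 1;0 0 0 -0 1;0 0 0 -0 1;0 0 0 -0 1
0 0 0 -0 1;0 0 0 -0 1;0 0 0 -0 1;0 0 0 -0 1;0 0 0 -0 1;0 0 0 -0 1
end [ 0.53424423  0.14814928 -0.00925285] [[0.927, 0.375, -0.009], [0.375, -0.926, 0.041], [0.007, -0.041, -0.999]]
```

Request:
servo_tool --motion "1 -2 8 14 0;1 -2 8 14 0;1 0 0 0 0;1 0 0 0 0;1 1 -1 27 0;1 0 -1 26 0;1 0 -1 27 0"

```text
time: 6.75
eef_pos: [0.5025, 0.1484, -0.0231]
ee_rot: [0.001, -0.191, 0.981, 0.02]
contact_force: [-0.7, -0.1, -0.8]
width: 0.0851
gripper_force: 0.0
```

Request:
servo_tool --motion "1 0 0 0 0;0 0 0 0 0;0 0 0 0 0;0 0 0 0 0;0 0 0 0 0;0 0 0 0 0"

```text
time: 7.35
eef_pos: [0.5035, 0.1485, -0.0209]
ee_rot: [0.002, -0.191, 0.981, 0.02]
contact_force: [0.1, -0.2, 6.7]
width: 0.0391
gripper_force: 60.8
```

Gripped at 39 mm with 61 N. Lifting and flipping the scoop half a turn.

Request:
servo_tool --motion "0 0 0 -7 0;0 0 1 -8 1;0 -7 -2 0 1;0 -6 0 0 1;0 -7 0 0 1;0 -7 1 0 1;0 -6 1 0 1;0 0 0 0 1"

```text
time: 8.15
eef_pos: [0.5356, 0.1512, -0.0073]
ee_rot: [-0.007, 0.175, 0.984, 0.019]
contact_force: [0.2, -0.3, -1.1]
width: 0.0391
gripper_force: 60.4
```

Request:
servo_tool --motion "0 0 0 0 1;0 0 0 0 1;0 0 0 0 1;0 0 0 0 1;0 0 0 0 1;0 0 0 0 1;0 0 0 0 1;0 0 0 0 1"

```text
time: 8.95
eef_pos: [0.5348, 0.1513, -0.0075]
ee_rot: [-0.014, 0.56, 0.828, 0.015]
contact_force: [0.0, -0.1, -1.4]
width: 0.0397
gripper_force: 60.4
```

Request:
servo_tool --motion "0 0 0 0 1;0 0 0 0 1;0 0 0 0 1;0 0 0 0 1;0 0 0 0 1;0 0 0 0 1;0 0 0 0 1;0 0 0 0 1"

```text
time: 9.75
eef_pos: [0.5349, 0.1513, -0.0074]
ee_rot: [-0.019, 0.849, 0.528, 0.008]
contact_force: [-0.6, -0.5, -1.9]
width: 0.0394
gripper_force: 60.4
```

Request:
servo_tool --motion "0 0 0 0 1;0 0 0 0 1;0 0 0 0 1;0 0 0 0 1;0 0 0 0 1;0 0 0 0 1;0 0 0 0 1;0 0 0 0 0"

```text
time: 10.55
eef_pos: [0.5349, 0.1513, -0.0075]
ee_rot: [-0.021, 0.981, 0.191, 0.0]
contact_force: [0.1, -0.4, -1.4]
width: 0.0395
gripper_force: 60.4
```

```bash
python3 - <<'E'
from h import *
o=log();print(o['time'],o['joints'],o['eef_pos'],rot(o).as_matrix().round(3),o['width'],o['contact_force'])
scoop('scene')
E
```

```text
10.55 [ 0.01514594  0.04246603 -0.35090021  1.18390011  0.04074358  2.77295788] [ 0.53488708  0.15129042 -0.00749149] [[ 0.927  0.374 -0.007]
 [ 0.374 -0.926  0.041]
 [ 0.009 -0.04  -0.999]] 0.039546154922280315 [ 0.12542159 -0.35123713 -1.41994081]
scene ((523.5391845703125, 152.67271423339844), (26.489803314208984, 54.73698806762695), 16.14714813232422)
```

```bash
python3 - <<'E'
from k import *
P,_=fit();o=get_obs();q=np.array(o['joints'])
R=rot(o);p=np.array(o['eef_pos'])-[0,0,.014]
a=p+[0,0,.07]
plan([(.5,.25,.3),(.465,.31,.5)],-30,step=45,p0=a,R0=R)
R2=R*Ro.from_euler('z',-180,degrees=True)
# joints at that point
q2=q.copy();q2[5]-=np.pi;q2=goto(q2,P,a);q2=goto(q2,P,(.5,.25,.3));q2=goto(q2,P,(.465,.31,.5))
print(q2.round(3),tt(q2,P))
rows=[]
for i in range(16):
    d=Ro.from_euler('z',.37).apply([np.cos(np.radians(80)),0,np.sin(np.radians(80))])*49
    r=full(q2,P)[1].inv().apply(d).round();rows.append("1 %g %g %g 0"%tuple(r));q2=step(q2,P,[*r,0],.55)
    print(rows[-1],tt(q2,P),full(q2,P)[0].round(2))
E
```

```text
1 1 -16 -35 -1;1 3 -17 -36 -1;1 4 -15 -35 -1;1 6 -16 -35 -1;1 8 -14 -35 -1;1 9 -14 -36 -1;1 10 -12 -35 -1;1 9 -13 -40 -1
1 11 -11 -39 -1;1 11 -11 -39 -1;1 13 -9 -40 -1;1 13 -7 -39 -1;1 0 -0 -0 -1;1 0 -0 -0 -1;1 0 -0 -0 -1;1 0 -0 -0 -1
1 0 -0 -0 -1;1 0 -0 -0 -1;1 0 -0 -0 -1;1 0 -0 -0 -1;1 0 -0 -0 -1;1 0 -0 -0 -1;1 0 -0 -0 -1;1 0 -0 -0 -1
1 0 0 -0 -1;1 0 0 -0 -1;1 0 0 -0 -1;1 0 0 -0 -1;1 0 0 -0 -1;1 0 0 -0 -1
end [0.46545443 0.30987521 0.49975422] [[-0.926, -0.378, -0.007], [-0.378, 0.925, 0.041], [-0.009, 0.04, -0.999]]
[ 0.327  0.248  0.845  2.11   0.043 -0.058] tilt 4.1 lean 55.9 yz 0.040
1 -11 2 -48 0 tilt 6.4 lean 42.9 yz 0.039 [0.47 0.31 0.52]
1 -13 2 -47 0 tilt 8.7 lean 36.9 yz 0.039 [0.47 0.31 0.54]
1 -16 2 -46 0 tilt 11.2 lean 33.5 yz 0.039 [0.47 0.31 0.56]
1 -18 2 -46 0 tilt 13.7 lean 31.4 yz 0.039 [0.47 0.31 0.58]
1 -20 2 -45 0 tilt 16.2 lean 29.9 yz 0.039 [0.48 0.31 0.6 ]
1 -21 2 -44 0 tilt 18.7 lean 28.8 yz 0.039 [0.48 0.31 0.62]
1 -23 2 -43 0 tilt 21.1 lean 28.0 yz 0.039 [0.48 0.31 0.64]
1 -25 2 -42 0 tilt 23.3 lean 27.9 yz 0.042 [0.47 0.31 0.66]
1 -27 2 -41 0 tilt 25.6 lean 27.8 yz 0.045 [0.47 0.31 0.68]
1 -28 2 -40 0 tilt 27.8 lean 27.6 yz 0.048 [0.47 0.3  0.7 ]
1 -30 2 -39 0 tilt 30.1 lean 27.4 yz 0.050 [0.47 0.3  0.71]
1 -31 2 -37 0 tilt 32.4 lean 27.3 yz 0.052 [0.46 0.3  0.73]
1 -33 2 -36 0 tilt 34.7 lean 27.1 yz 0.054 [0.46 0.29 0.75]
1 -34 2 -35 0 tilt 37.1 lean 26.9 yz 0.055 [0.46 0.29 0.76]
1 -36 2 -33 0 tilt 39.5 lean 26.7 yz 0.056 [0.46 0.29 0.78]
1 -37 2 -32 0 tilt 41.9 lean 26.5 yz 0.057 [0.46 0.29 0.8 ]
```

Request:
servo_tool --motion "0 0 0 7 0;0 0 0 7 0;1 0 0 0 0;1 0 0 0 0;1 0 0 0 0;1 0 0 0 0"

```text
time: 11.2
eef_pos: [0.5346, 0.1518, -0.0222]
ee_rot: [-0.021, 0.981, 0.191, 0.0]
contact_force: [-0.6, -0.3, -0.0]
width: 0.0851
gripper_force: 0.0
```

Request:
servo_tool --motion "1 0 0 -35 0;1 0 0 -35 0;1 1 -16 -35 -1;1 3 -17 -36 -1;1 4 -15 -35 -1;1 6 -16 -35 -1;1 8 -14 -35 -1;1 9 -14 -36 -1"

```text
time: 12.0
eef_pos: [0.5051, 0.2344, 0.2652]
ee_rot: [-0.019, 0.873, 0.487, 0.007]
contact_force: [0.5, -0.6, -0.7]
width: 0.0857
gripper_force: 0.0
```

Request:
servo_tool --motion "1 10 -12 -35 -1;1 9 -13 -40 -1;1 11 -11 -39 -1;1 11 -11 -39 -1;1 13 -9 -40 -1;1 13 -7 -39 -1;1 0 0 0 -1;1 0 0 0 -1"

```text
time: 12.8
eef_pos: [0.464, 0.3069, 0.4856]
ee_rot: [-0.009, 0.599, 0.8, 0.023]
contact_force: [0.3, 0.9, 0.2]
width: 0.0857
gripper_force: 0.0
```

Request:
servo_tool --motion "1 0 0 0 -1;1 0 0 0 -1;1 0 0 0 -1;1 0 0 0 -1;1 0 0 0 -1;1 0 0 0 -1;1 0 0 0 -1;1 0 0 0 -1"

```text
time: 13.6
eef_pos: [0.4638, 0.3064, 0.4845]
ee_rot: [-0.0, 0.223, 0.975, 0.024]
contact_force: [-0.1, 0.1, 0.9]
width: 0.0853
gripper_force: 0.0
```

Request:
servo_tool --motion "1 0 0 0 -1;1 0 0 0 -1;1 0 0 0 -1;1 0 0 0 -1;1 0 0 0 -1;1 0 0 0 -1;1 0 0 0 -1;1 0 0 0 -1"

```text
time: 14.4
eef_pos: [0.4638, 0.3064, 0.4845]
ee_rot: [0.01, -0.193, 0.981, 0.022]
contact_force: [-0.3, 0.8, 0.8]
width: 0.0852
gripper_force: 0.0
```

Request:
servo_tool --motion "1 -11 2 -48 0;1 -13 2 -47 0;1 -16 2 -46 0;1 -18 2 -46 0;1 -20 2 -45 0;1 -21 2 -44 0;1 -23 2 -43 0;1 -25 2 -42 0"

```text
time: 15.2
eef_pos: [0.4951, 0.3142, 0.6266]
ee_rot: [0.162, -0.185, 0.968, 0.051]
contact_force: [3.3, 4.2, 20.8]
width: 0.0855
gripper_force: 0.0
```

```bash
python3 - <<'E'
from k import *
P,_=fit();o=log();q=np.array(o['joints']);print(o['time'],q.round(3),tt(q,P),o['eef_pos'],full(q,P)[0])
scoop('scene');scoop('top')
E
```

```text
15.2 [ 0.306  0.281  1.156  2.11   0.063 -0.062] tilt 19.5 lean 28.3 yz 0.039 [0.49505579 0.31424354 0.62662807] [0.49505571 0.31424349 0.62662805]
scene ((554.5650634765625, 159.53550720214844), (87.61031341552734, 41.54595947265625), 22.518455505371094)
top ((552.2752075195312, 158.50686645507812), (86.81437683105469, 40.243865966796875), 22.30271339416504)
```

Request:
servo_tool --motion "1 -24 2 -42 0;1 -26 2 -41 0;1 -28 2 -40 0;1 -30 2 -39 0;1 -31 2 -37 0;1 -33 2 -36 0"

```text
time: 15.9
eef_pos: [0.4613, 0.2771, 0.7114]
ee_rot: [0.238, -0.183, 0.951, 0.078]
contact_force: [0.3, -1.0, 0.4]
width: 0.0854
gripper_force: 0.0
```

```bash
python3 - <<'E'
from k import *
P,_=fit();o=log();q=np.array(o['joints']);print(o['time'],q.round(3),tt(q,P),o['eef_pos'],o['contact_force'])
R=full(q,P)[1]
for s in (-2,-1.5,-1,-.5,.5,1,1.5,2): print(s,(R*Ro.from_euler('z',s*6,degrees=True)).apply([0,1,0])[2].round(3),end=' ')
E
```

```text
15.9 [ 0.205  0.128  1.155  2.111  0.143 -0.138] tilt 29.0 lean 28.9 yz 0.060 [0.46130074 0.27710083 0.71141934] [ 0.30268908 -0.9743869   0.39850725]
-2 -0.041 -1.5 -0.016 -1 0.01 -0.5 0.035 0.5 0.086 1 0.11 1.5 0.135 2 0.159
```

Request:
servo_tool --motion "1 -41 2 -25 0;1 -41 2 -25 0;1 -41 2 -25 0;1 0 0 0 -0.6;1 0 0 0 -0.6"

```text
time: 16.4
eef_pos: [0.4647, 0.259, 0.7316]
ee_rot: [0.265, -0.243, 0.93, 0.078]
contact_force: [-1.0, 1.0, 0.1]
width: 0.0855
gripper_force: 0.0
```

```bash
python3 - <<'E'
from k import *
P,_=fit();o=log();q=np.array(o['joints']);print(o['time'],q.round(3),tt(q,P),o['eef_pos'],o['contact_force'])
R=rot(o);g=np.array([.5358,.1518,.032])+R.apply([0,0,.054]);h=R.apply([0,0,1])
pre=g+[-.04*h[0]/.5,-.04*h[1]/.5,.10]
pre=g-.09*h
x=goto(q,P,pre+[0,0,.15]);print(tt(x,P));x=goto(x,P,pre);print('pre',tt(x,P),x.round(2));x=goto(x,P,g);print('g',tt(x,P),full(x,P)[0]-g,x.round(2))
plan([pre+[0,0,.15],pre],0,step=45)
E
```

```text
16.4 [ 0.119  0.095  1.154  2.111  0.22  -0.334] tilt 32.1 lean 31.0 yz 0.016 [0.46469875 0.25899042 0.73159066] [-1.02797422  0.97496054  0.10088787]
tilt 32.0 lean 31.2 yz 0.017
pre tilt 31.3 lean 32.2 yz 0.024 [-0.22 -0.84 -1.01  1.    0.37 -0.65]
g tilt 31.3 lean 32.2 yz 0.024 [-1.02503270e-08 -4.25612950e-09  5.74101836e-09] [-0.14 -0.56 -0.98  0.71  0.34 -0.57]
1 24 -11 36 0;1 23 -12 36 0;1 24 -11 36 0;1 23 -12 36 0;1 24 -11 36 0;1 24 -12 36 0;1 23 -11 36 0;1 24 -11 36 0
1 23 -12 36 0;1 24 -11 37 0;1 24 -12 36 0;1 23 -11 36 0;1 20 -1 31 0;1 20 -0 32 0;1 20 -1 32 0;1 20 -0 32 0
end [0.51924477 0.14232376 0.06218524] [[-0.741, -0.493, 0.455], [-0.411, 0.87, 0.274], [-0.531, 0.016, -0.847]]
```

Request:
servo_tool --motion "1 24 -11 36 0;1 23 -12 36 0;1 24 -11 36 0;1 23 -12 36 0;1 24 -11 36 0;1 24 -12 36 0;1 23 -11 36 0;1 24 -11 36 0"

```text
time: 17.2
eef_pos: [0.4958, 0.1939, 0.4466]
ee_rot: [0.265, -0.242, 0.93, 0.078]
contact_force: [-0.6, 0.6, 0.3]
width: 0.0854
gripper_force: 0.0
```

Request:
servo_tool --motion "1 23 -12 36 0;1 24 -11 37 0;1 24 -12 36 0;1 23 -11 36 0;1 20 -1 31 0;1 20 0 32 0;1 20 -1 32 0;1 20 0 32 0"

```text
time: 18.0
eef_pos: [0.5236, 0.1562, 0.1243]
ee_rot: [0.259, -0.243, 0.931, 0.08]
contact_force: [0.4, 0.2, -0.4]
width: 0.0853
gripper_force: 0.0
```

```bash
python3 - <<'E'
from k import *
P,_=fit();o=log();q=np.array(o['joints']);print(o['time'],q.round(3),tt(q,P),o['eef_pos'],o['contact_force'])
R=rot(o);g=np.array([.5358,.1518,.032])+R.apply([0,0,.054])
plan([g],0,step=25)
d=grab('wrist');save('w5',d['image']);print(proj(d,(.5358,.1518,.046)))
E
```

```text
18.0 [-0.177 -0.84  -0.898  1.085  0.356 -0.61 ] tilt 31.5 lean 31.8 yz 0.023 [0.5236112  0.1561627  0.12433705] [ 0.35146939  0.19177151 -0.38979659]
1 7 -2 23 0;1 7 -2 23 0;1 6 -2 22 0;1 7 -2 23 0;1 7 -2 23 0;1 7 -2 23 0
end [ 0.55970224  0.16652533 -0.01416946] [[-0.747, -0.495, 0.444], [-0.412, 0.869, 0.275], [-0.522, 0.023, -0.853]]
(np.float64(301.4944387513014), np.float64(161.72057953044384))
```

View pics/w5.png

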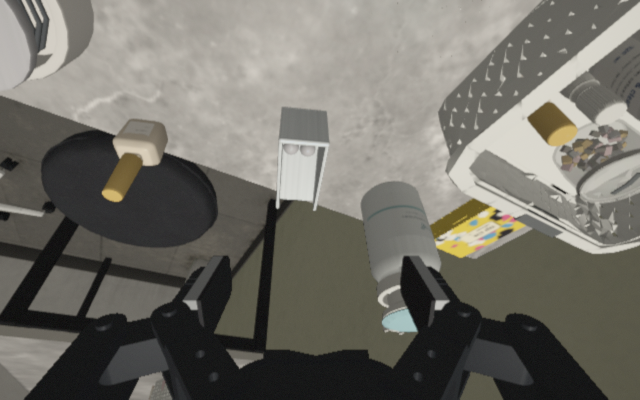

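The scoop sits between the fingers at (303,150), back toward the robot, slightly yawed. Going in to grip.

Request:
servo_tool --motion "1 7 -2 23 0;1 7 -2 23 0;1 6 -2 22 0;1 7 -2 23 0;1 7 -2 23 0;1 7 -2 23 0;1 0 0 0 0;1 0 0 0 0"

```text
time: 18.85
eef_pos: [0.5596, 0.1668, -0.0116]
ee_rot: [0.259, -0.244, 0.931, 0.08]
contact_force: [0.6, -0.3, 0.8]
width: 0.0856
gripper_force: 0.0
```

```bash
python3 - <<'E'
from k import *
o=get_obs();R=rot(o);print(o['time'],o['eef_pos'],o['eef_pos']-R.apply([0,0,.054]),o['contact_force'],o['width'])
E
```

```text
18.85 [ 0.55958459  0.16677272 -0.01164348] [0.53564867 0.15192186 0.03442738] [ 0.56643776 -0.26805545  0.76242696] 0.08561116160022585
```

Request:
servo_tool --motion "0 0 0 0 0;0 0 0 0 0;0 0 0 0 0;0 0 0 0 0;0 0 0 0 0;0 0 0 0 0"

```text
time: 19.45
eef_pos: [0.5609, 0.1668, -0.0104]
ee_rot: [0.26, -0.244, 0.931, 0.079]
contact_force: [-2.0, -1.5, 7.0]
width: 0.0392
gripper_force: 60.9
```

```bash
python3 - <<'E'
from k import *
o=get_obs();R=rot(o);print(o['time'],o['eef_pos'],o['eef_pos']-R.apply([0,0,.054]),o['contact_force'],o['width'])
scoop('scene')
E
```

```text
19.45 [ 0.56091003  0.16678194 -0.0104197 ] [0.53681353 0.15197264 0.03558077] [-2.00780536 -1.45483786  7.03433924] 0.039237176205862784
scene ((572.3265380859375, 150.1185302734375), (64.4802474975586, 11.088458061218262), 35.934818267822266)
```

```bash
cat > pour.py <<'E'
from k import *
P,_=fit();o=get_obs();q=np.array(o['joints']);R=rot(o);p=np.array(o['eef_pos'])
t=R.apply([0,0,1]);y=R.apply([0,1,0]);h=np.array([t[0],t[1],0]);h/=np.linalg.norm(h)
g=p-.054*t
lip=np.array([.5363,.152,.031])+.0625*h
l=R.inv().apply(lip-p);xs=R.inv().apply(-h);zs=R.inv().apply([0,0,1])
np.savez('/tmp/lip.npz',l=l,xs=xs,zs=zs);print('l',l.round(4),tt(q,P))
M=np.array([.4973,-.2547,.096])
traj=[(lip+[0,0,.025*i],0.) for i in range(1,7)]
a=traj[-1][0]
def tgt(sig,dz):
    Rs=R*Ro.from_euler('z',sig,degrees=True);x=Rs.apply(xs);e=-x*[1,1,0];e/=np.linalg.norm(e)
    u=Rs.apply(np.cross(zs,xs));lat=u*[1,1,0]*(-np.sign(u[2]))*min(1,abs(u[2])*2)
    return M-.008*e-.005*lat+[0,0,dz]
b=tgt(78,.06);n=int(np.ceil(np.linalg.norm(b-a)/.032))
for i in range(1,n+1):
    s=.5-.5*np.cos(np.pi*i/n);traj.append((a+(b-a)*s,max(0.,78-6*(n-i))))
for i,s in enumerate((84,90,93)): traj.append((tgt(s,.045-.01*i),s))
for s in range(99,181,6): traj.append((tgt(s,.023-.012*(s-99)/81),s))
rows=[];ps=0.;pc=p.copy();Rc=R
for L,s in traj:
    Rn=R*Ro.from_euler('z',s,degrees=True);tp=L-Rn.apply(l)
    d=Rc.inv().apply(tp-pc)*1000;d=d.round();k=round((s-ps)/6,2)
    rows.append(f"0 {d[0]:g} {d[1]:g} {d[2]:g} {k:g}")
    pc=pc+Rc.apply(d/1000);Rc=Rn;ps=s;q=step(q,P,[*d,k],.55)
    if len(rows)%8==0: print(len(rows),s,tt(q,P),q.round(2),(full(q,P)[0]-pc).round(4),'|d|',np.linalg.norm(d).round())
for i in range(0,len(rows),8): print(';'.join(rows[i:i+8]))
print(tt(q,P),q.round(2),'scoop x',Rc.apply(xs).round(2))
E
python3 pour.py
```

```text
l [-0.0504  0.0022 -0.0176] tilt 31.6 lean 31.6 yz 0.020
8 6 tilt 31.6 lean 31.6 yz 0.075 [-0.18 -0.72 -0.8   1.06  0.36 -0.51] [ 0. -0. -0.] |d| 12.0
16 54 tilt 31.6 lean 31.6 yz 0.435 [-0.94 -0.56 -0.69  1.39  0.55 -0.5 ] [ 0.  0. -0.] |d| 37.0
24 99 tilt 31.6 lean 31.6 yz 0.514 [-1.01 -0.38 -0.61  1.34  0.55  0.21] [ 0.  0. -0.] |d| 5.0
32 147 tilt 31.6 lean 31.6 yz 0.268 [-0.94 -0.29 -0.51  1.29  0.55  1.13] [ 0.  0. -0.] |d| 6.0
0 -13 1 -21 0;0 -13 0 -22 0;0 -13 1 -21 0;0 -13 0 -21 0;0 -13 1 -21 0;0 -14 0 -22 0;0 4 -4 -2 0;0 9 -7 -5 1
0 14 -16 -8 1;0 15 -24 -11 1;0 14 -32 -13 1;0 11 -38 -15 1;0 7 -41 -16 1;0 2 -42 -15 1;0 -2 -39 -15 1;0 -7 -34 -14 1
0 -8 -27 -11 1;0 -10 -18 -8 1;0 -7 -8 -5 1;0 -3 1 -2 1;0 1 -2 13 1;0 0 0 9 1;0 -0 -2 9 0.5;0 -1 5 2 1
0 -0 5 1 1;0 -1 5 1 1;0 0 6 1 1;0 -0 5 1 1;0 -1 5 1 1;0 -0 6 1 1;0 -1 5 1 1;0 -0 6 1 1
0 -0 5 1 1;0 -1 6 1 1;0 -0 6 1 1;0 -0 6 0 1;0 -1 6 1 1
tilt 31.6 lean 31.6 yz 0.007 [-0.92 -0.2  -0.43  1.27  0.55  1.67] scoop x [0.36 0.27 0.89]
```

Request:
servo_tool --motion "0 -13 1 -21 0;0 -13 0 -22 0;0 -13 1 -21 0;0 -13 0 -21 0;0 -13 1 -21 0;0 -14 0 -22 0;0 4 -4 -2 0;0 9 -7 -5 1"

```text
time: 20.3
eef_pos: [0.5529, 0.1504, 0.1374]
ee_rot: [0.255, -0.195, 0.943, 0.093]
contact_force: [0.4, -0.8, -1.3]
width: 0.0394
gripper_force: 60.5
```

Request:
servo_tool --motion "0 14 -16 -8 1;0 15 -24 -11 1;0 14 -32 -13 1;0 11 -38 -15 1;0 7 -41 -16 1;0 2 -42 -15 1;0 -2 -39 -15 1;0 -7 -34 -14 1"

```text
time: 21.1
eef_pos: [0.4743, -0.1421, 0.1277]
ee_rot: [0.194, 0.208, 0.94, 0.189]
contact_force: [1.6, -0.2, -1.9]
width: 0.0395
gripper_force: 60.6
```

Request:
servo_tool --motion "0 -8 -27 -11 1;0 -10 -18 -8 1;0 -7 -8 -5 1;0 -3 1 -2 1;0 0 0 0 0"

```text
time: 21.6
eef_pos: [0.4668, -0.2055, 0.1332]
ee_rot: [0.151, 0.398, 0.876, 0.225]
contact_force: [0.3, -0.8, -1.5]
width: 0.0393
gripper_force: 60.7
```

```bash
python3 - <<'E'
from k import *
P,_=fit();o=log();q=np.array(o['joints']);L=np.load('/tmp/lip.npz');R=rot(o)
lip=o['eef_pos']+R.apply(L['l']);print(o['time'],tt(q,P),'lip',lip.round(4),'xs',R.apply(L['xs']).round(2),'zs',R.apply(L['zs']).round(2),o['width'],o['contact_force'])
s=grab('scene');t=grab('top')
print('lip px',proj(s,lip),proj(t,lip))
save('c6',np.hstack([cv2.resize(s['image'][90:200,300:410],(400,400)),cv2.resize(t['image'][130:230,340:440],(400,400))]))
E
```

```text
21.6 tilt 31.5 lean 31.8 yz 0.515 lip [ 0.4926 -0.2476  0.1537] xs [-0.8   0.49  0.36] zs [-0.03 -0.62  0.78] 0.03931474679460882 [ 0.30271168 -0.79685714 -1.46415735]
lip px (np.float64(360.974638597776), np.float64(127.23481242337014)) (np.float64(401.7544397653362), np.float64(178.56044127866264))
```

View pics/c6.png

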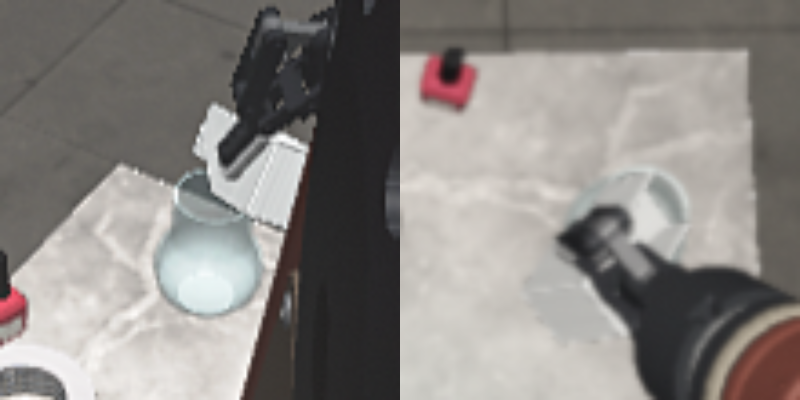

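The scoop's lip is over the flask mouth in both views: scene crop (222,135), top crop (247,194), rim around (628,205). Now the pour.

Request:
servo_tool --motion "0 1 -2 13 1;0 0 0 9 1;0 0 -2 9 0.5;0 -1 5 2 1;0 0 5 1 1;0 -1 5 1 1;0 0 6 1 1;0 0 5 1 1"

```text
time: 22.5
eef_pos: [0.503, -0.1931, 0.1128]
ee_rot: [0.053, 0.702, 0.658, 0.266]
contact_force: [0.4, -0.9, -0.5]
width: 0.0393
gripper_force: 60.6
```

Request:
servo_tool --motion "0 -1 5 1 1;0 0 6 1 1;0 -1 5 1 1;0 0 6 1 1;0 0 5 1 1;0 -1 6 1 1;0 0 6 1 1;0 0 6 0 1"

```text
time: 23.3
eef_pos: [0.542, -0.2143, 0.1179]
ee_rot: [-0.06, 0.909, 0.316, 0.265]
contact_force: [-0.2, -1.5, -1.1]
width: 0.0391
gripper_force: 60.7
```

Request:
servo_tool --motion "0 -1 6 1 1;0 0 0 0 0;0 0 0 0 0;0 0 0 0 0;0 0 0 0 0;0 0 0 0 0"

```text
time: 23.9
eef_pos: [0.5453, -0.2199, 0.1173]
ee_rot: [-0.073, 0.924, 0.268, 0.261]
contact_force: [-0.4, 0.3, -0.8]
width: 0.0396
gripper_force: 60.7
```

```bash
python3 - <<'E'
from k import *
P,_=fit();o=log();q=np.array(o['joints']);L=np.load('/tmp/lip.npz');R=rot(o)
lip=o['eef_pos']+R.apply(L['l']);print(o['time'],tt(q,P),'lip',lip.round(4),'xs',R.apply(L['xs']).round(2),'zs',R.apply(L['zs']).round(2),o['width'],o['contact_force'])
s=grab('scene');t=grab('top');w=grab('wrist')
save('c7',np.hstack([cv2.resize(s['image'][90:200,300:410],(400,400),interpolation=cv2.INTER_CUBIC),cv2.resize(w['image'],(400,250))[:, :].copy() if 0 else cv2.resize(w['image'][0:400,120:520],(400,400))]))
E
```

```text
23.9 tilt 31.5 lean 31.7 yz 0.006 lip [ 0.5024 -0.2498  0.106 ] xs [0.36 0.27 0.89] zs [-0.74 -0.49  0.45] 0.039634415637546556 [-0.37884687  0.27323418 -0.80268936]
```

View pics/c7.png

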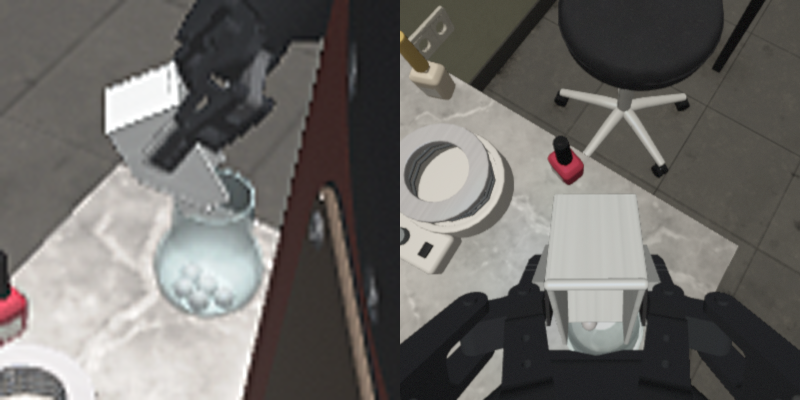

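The flask shows a cluster of balls at crop (200,290). Wrist load fell from 1.46 N to 0.80 N, the weight of five balls, so the scoop is empty. Carrying it back and righting it.

```bash
python3 - <<'E'
from k import *
P,_=fit();o=get_obs();q=np.array(o['joints']);p=np.array(o['eef_pos']);R=rot(o)
end=np.array([.560,.1667,-.0115])
up=p+[0,0,.06]; pts=[]
def seg(a,b,mx):
    n=int(np.ceil(np.linalg.norm(b-a)/mx));return [a+(b-a)*i/n for i in range(1,n+1)]
hov=end+[0,0,.13];low=end+[0,0,.03]
pts=seg(p,up,.03)+seg(up,hov,.03);n0=2
pts+= [hov]*max(0,n0+30-len(pts))
pts+=seg(hov,low,.034)+seg(low,end,.015)
rows=[];pc=p;Rc=R
for i,t in enumerate(pts):
    k=-1 if 2<=i<32 else 0
    d=(Rc.inv().apply(t-pc)*1000).round();rows.append("0 %g %g %g %g"%(*d,k))
    pc=pc+Rc.apply(d/1000);Rc=Rc*Ro.from_euler('z',6*k,degrees=True);q=step(q,P,[*d,k],.55)
    if i%8==7 or i==len(pts)-1: print(i,tt(q,P),(full(q,P)[0]-pc).round(3),q.round(2))
for i in range(0,len(rows),8): print(';'.join(rows[i:i+8]))
E
```

```text
7 tilt 31.5 lean 31.7 yz 0.311 [ 0. -0. -0.] [-0.65 -0.54 -0.65  1.25  0.51  1.35]
15 tilt 31.5 lean 31.7 yz 0.520 [ 0. -0.  0.] [-0.13 -0.68 -0.82  0.99  0.34  1.05]
23 tilt 31.5 lean 31.7 yz 0.384 [ 0. -0. -0.] [-0.13 -0.68 -0.82  0.99  0.34  0.22]
31 tilt 31.5 lean 31.7 yz -0.006 [ 0.  0. -0.] [-0.13 -0.68 -0.82  0.99  0.34 -0.62]
36 tilt 31.5 lean 31.7 yz -0.006 [0. 0. 0.] [-0.13 -0.57 -0.99  0.71  0.34 -0.62]
0 16 0 -26 0;0 15 0 -25 0;0 12 -22 11 -1;0 13 -22 12 -1;0 16 -20 12 -1;0 18 -18 11 -1;0 19 -17 12 -1;0 21 -14 12 -1
0 23 -12 11 -1;0 23 -9 12 -1;0 25 -7 12 -1;0 25 -4 11 -1;0 25 -2 12 -1;0 26 1 11 -1;0 25 3 12 -1;0 24 7 12 -1
0 0 -0 -0 -1;0 1 -0 -0 -1;0 -0 -0 -0 -1;0 -0 -0 -0 -1;0 -0 -0 -0 -1;0 -0 -1 -0 -1;0 -0 0 -0 -1;0 -0 0 -0 -1
0 -0 0 -0 -1;0 -0 0 -0 -1;0 -0 0 -0 -1;0 -1 0 -0 -1;0 0 0 -0 -1;0 0 0 -0 -1;0 0 0 -0 -1;0 0 0 -0 -1
0 18 1 28 0;0 17 -0 29 0;0 18 0 28 0;0 7 0 13 0;0 8 0 13 0
```

Request:
servo_tool --motion "0 16 0 -26 0;0 15 0 -25 0;0 12 -22 11 -1;0 13 -22 12 -1;0 16 -20 12 -1;0 18 -18 11 -1;0 19 -17 12 -1;0 21 -14 12 -1"

```text
time: 24.85
eef_pos: [0.5516, -0.0532, 0.1515]
ee_rot: [0.012, 0.795, 0.542, 0.271]
contact_force: [0.0, 0.1, -0.2]
width: 0.0394
gripper_force: 60.8
```

Request:
servo_tool --motion "0 23 -12 11 -1;0 23 -9 12 -1;0 25 -7 12 -1;0 25 -4 11 -1;0 25 -2 12 -1;0 26 1 11 -1;0 25 3 12 -1;0 24 7 12 -1"

```text
time: 25.65
eef_pos: [0.5606, 0.1677, 0.1184]
ee_rot: [0.121, 0.506, 0.819, 0.243]
contact_force: [0.5, -0.2, -1.8]
width: 0.0391
gripper_force: 60.8
```

Request:
servo_tool --motion "0 0 0 0 -1;0 1 0 0 -1;0 0 0 0 -1;0 0 0 0 -1;0 0 0 0 -1;0 0 -1 0 -1;0 0 0 0 -1;0 0 0 0 -1"

```text
time: 26.45
eef_pos: [0.5597, 0.1666, 0.1179]
ee_rot: [0.209, 0.129, 0.954, 0.172]
contact_force: [-0.5, 0.6, -1.2]
width: 0.0391
gripper_force: 60.8
```

Request:
servo_tool --motion "0 0 0 0 -1;0 0 0 0 -1;0 0 0 0 -1;0 -1 0 0 -1;0 0 0 0 -1;0 0 0 0 -1;0 0 0 0 -1;0 0 0 0 -1"

```text
time: 27.25
eef_pos: [0.5606, 0.1666, 0.1184]
ee_rot: [0.261, -0.27, 0.924, 0.072]
contact_force: [0.2, 0.4, -0.4]
width: 0.0394
gripper_force: 60.7
```

Request:
servo_tool --motion "0 18 1 28 0;0 17 0 29 0;0 18 0 28 0;0 7 0 13 0;0 0 0 0 0"

```text
time: 27.75
eef_pos: [0.5582, 0.1672, 0.0002]
ee_rot: [0.259, -0.268, 0.925, 0.074]
contact_force: [0.9, -0.3, -1.6]
width: 0.0393
gripper_force: 60.8
```

```bash
python3 - <<'E'
from k import *
P,_=fit();o=log();q=np.array(o['joints']);R=rot(o);L=np.load('/tmp/lip.npz')
print(o['time'],o['eef_pos'],tt(q,P),o['contact_force'],R.apply(L['zs']).round(3),(o['eef_pos']+R.apply(L['l'])).round(3))
E
```

```text
27.75 [5.58178224e-01 1.67185452e-01 1.59604977e-04] tilt 31.2 lean 32.0 yz -0.002 [ 0.86379699 -0.31064045 -1.63355696] [-0.007  0.022  1.   ] [0.586 0.187 0.041]
```

Request:
servo_tool --motion "0 5 0 9 0;0 0 0 0 0;1 0 0 0 0;1 0 0 0 0;1 0 0 0 0;1 0 0 0 0;1 0 0 -25 0;1 0 0 -35 0"

```text
time: 28.55
eef_pos: [0.5325, 0.151, 0.043]
ee_rot: [0.259, -0.268, 0.925, 0.074]
contact_force: [-0.1, 0.1, 0.2]
width: 0.0856
gripper_force: 0.0
```

Request:
servo_tool --motion "1 0 0 -40 0;1 0 0 0 0"

```text
time: 28.75
eef_pos: [0.5216, 0.1387, 0.0804]
ee_rot: [0.259, -0.268, 0.925, 0.074]
contact_force: [0.4, 0.1, 0.6]
width: 0.0854
gripper_force: 0.0
```

```bash
cat > fl.py <<'E'
from h import *
def flask(n,zoff=0,x0=.44,x1=.55,y0=-.32,y1=-.2):
    d=grab(n);P=cloud(d).reshape(-1,3)
    for nm,a,b in(('mouth',.088,.105),('belly',.02,.045)):
        q=P[(P[:,0]>x0)&(P[:,0]<x1)&(P[:,1]>y0)&(P[:,1]<y1)&(P[:,2]>a+zoff)&(P[:,2]<b+zoff)]
        if len(q)>20: print(n,nm,len(q),cv2.minEnclosingCircle((q[:,:2]*1000).astype(np.float32)))
E
python3 - <<'E'
from k import *
from fl import *
P,_=fit();o=log();q=np.array(o['joints']);print(o['time'],o['eef_pos'],tt(q,P))
flask('top');scoop('scene');scoop('top')
t=load('top');C=cloud(t)
# any balls in scoop / on table: heights between walls
m=(C[...,0]>.5)&(C[...,0]<.62)&(C[...,1]>.11)&(C[...,1]<.21)&(C[...,2]>.008)
print(np.histogram(C[m][:,2],[.008,.014,.02,.026,.032,.04,.055])[0])
R=rot(o);pos=np.array(o['eef_pos'])
g=np.array([.4973,-.2547,.086])+R.apply([0,0,.054]);pre=g-R.apply([0,0,.09])
x=goto(q,P,pre+[0,0,.03]);print(tt(x,P),x.round(2));x=goto(x,P,g);print(tt(x,P),x.round(2),full(x,P)[0]-g)
plan([pos+[0,0,.08],pre+[0,0,.03],pre],0,step=42)
E
```

```text
28.75 [0.52159295 0.13872161 0.08043034] tilt 31.2 lean 32.0 yz -0.003
top mouth 121 ((497.1564025878906, -255.28189086914062), 27.262208938598633)
top belly 154 ((496.01220703125, -254.3641357421875), 37.24647903442383)
scene ((540.8607177734375, 177.67457580566406), (85.81584930419922, 14.511051177978516), 41.10354995727539)
top ((562.8916015625, 147.5972442626953), (76.61570739746094, 2.894620895385742), 32.441246032714844)
[59 59 61 56 15 77]
tilt 31.2 lean 32.2 yz -0.002 [-1.08 -0.21 -0.4   1.43  0.54 -1.66]
tilt 31.2 lean 32.2 yz -0.002 [-0.99 -0.13 -0.52  1.17  0.54 -1.55] [-1.75566051e-09 -7.76975484e-10  1.71154391e-09]
1 -21 -1 -35 0;1 -21 -0 -36 0;1 22 -32 -11 0;1 22 -32 -12 0;1 22 -32 -12 0;1 22 -32 -11 0;1 22 -32 -12 0;1 22 -32 -12 0
1 22 -32 -11 0;1 22 -31 -12 0;1 23 -32 -12 0;1 22 -32 -12 0;1 15 -0 26 0
end [ 0.48144471 -0.2643257   0.11698503] [[-0.721, -0.535, 0.44], [-0.458, 0.845, 0.275], [-0.519, -0.003, -0.855]]
```

Request:
servo_tool --motion "1 -21 -1 -35 0;1 -21 0 -36 0;1 22 -32 -11 0;1 22 -32 -12 0;1 22 -32 -12 0;1 22 -32 -11 0;1 22 -32 -12 0;1 22 -32 -12 0"

```text
time: 29.7
eef_pos: [0.4977, -0.1049, 0.152]
ee_rot: [0.259, -0.269, 0.925, 0.074]
contact_force: [1.4, -0.1, 0.3]
width: 0.0858
gripper_force: 0.0
```

Request:
servo_tool --motion "1 22 -32 -11 0;1 22 -31 -12 0;1 23 -32 -12 0;1 22 -32 -12 0;1 15 0 26 0;1 0 0 0 0"

```text
time: 30.3
eef_pos: [0.4804, -0.263, 0.1129]
ee_rot: [0.258, -0.267, 0.925, 0.077]
contact_force: [-0.1, 1.6, -0.5]
width: 0.0856
gripper_force: 0.0
```

```bash
python3 - <<'E'
from k import *
from fl import *
P,_=fit();o=log();q=np.array(o['joints']);print(o['time'],o['eef_pos'],tt(q,P))
scoop('scene')
w=grab('wrist');C=cloud(w).reshape(-1,3)
a=C[(abs(C[:,0]-.497)<.06)&(abs(C[:,1]+.255)<.06)&(C[:,2]>.09)&(C[:,2]<.101)];print(len(a),cv2.minEnclosingCircle((a[:,:2]*1000).astype(np.float32)) if len(a)>9 else '')
R=rot(o);g=np.array([.4973,-.2550,.086])+R.apply([0,0,.054])
plan([g],0,step=20)
E
```

```text
30.3 [ 0.48038498 -0.26303998  0.1128606 ] tilt 31.2 lean 32.6 yz 0.004
scene ((551.176513671875, 162.19821166992188), (86.03389739990234, 41.704986572265625), 32.220890045166016)
1195 ((499.2027587890625, -255.13951110839844), 27.52399444580078)
1 0 -0 18 0;1 0 -1 18 0;1 0 0 18 0;1 1 -0 17 0;1 -0 -1 18 0
end [ 0.52079429 -0.24039263  0.03984009] [[-0.722, -0.536, 0.438], [-0.458, 0.844, 0.277], [-0.519, -0.0, -0.855]]
```

The scoop stands upright (86 × 42 mm rim at full height). Gripping the flask neck.

Request:
servo_tool --motion "1 0 0 18 0;1 0 -1 18 0;1 0 0 18 0;1 1 0 17 0;1 0 -1 18 0;1 0 0 0 0"

```text
time: 31.0
eef_pos: [0.5213, -0.2396, 0.0399]
ee_rot: [0.259, -0.27, 0.925, 0.075]
contact_force: [-0.3, -0.7, 0.3]
width: 0.0853
gripper_force: 0.0
```

Request:
servo_tool --motion "0 0 0 0 0;0 0 0 0 0;0 0 0 0 0;0 0 0 0 0;0 0 0 0 0"

```text
time: 31.5
eef_pos: [0.5214, -0.2425, 0.0423]
ee_rot: [0.259, -0.269, 0.925, 0.073]
contact_force: [-3.3, 1.7, 8.2]
width: 0.053
gripper_force: 61.7
```

```bash
python3 - <<'E'
from k import *
from fl import *
P,_=fit();o=log();q=np.array(o['joints']);R=rot(o);p=np.array(o['eef_pos']);print(o['time'],p,tt(q,P),o['width'],o['gripper_force'],o['contact_force'],p-R.apply([0,0,.054]))
flask('top')
D2=np.array([.5225,-.068])-np.array([.4973,-.255])
up=p+[0,0,.08];ov=up+[*D2,0];dn=ov-[0,0,.022]
plan([up,ov,dn],0,claw=0,step=30)
for t in(up,ov,ov-[0,0,.05]): q=goto(q,P,t);print(tt(q,P),q.round(2))
E
```

```text
31.5 [ 0.52143184 -0.24253459  0.04233491] tilt 31.3 lean 31.9 yz -0.004 0.05302177386539072 61.74478501081467 [-3.25171732  1.6954492   8.23635507] [ 0.49764493 -0.25736614  0.08848909]
top mouth 134 ((497.4478759765625, -256.814453125), 40.4608039855957)
top belly 73 ((497.4629821777344, -254.0264129638672), 36.27159881591797)
0 -14 -0 -23 0;0 -14 -0 -23 0;0 -14 -0 -22 0;0 -14 20 9 0;0 -15 21 8 0;0 -15 21 9 0;0 -15 20 9 0;0 -15 21 9 0
0 -15 21 9 0;0 -14 20 9 0;0 11 0 19 0
end [ 0.54681264 -0.05579853  0.10022114] [[-0.721, -0.535, 0.44], [-0.459, 0.845, 0.275], [-0.519, -0.004, -0.855]]
tilt 31.3 lean 31.9 yz -0.004 [-0.99 -0.19 -0.42  1.33  0.55 -1.55]
tilt 31.3 lean 31.9 yz -0.004 [-0.66 -0.54 -0.7   1.2   0.51 -1.17]
tilt 31.3 lean 31.9 yz -0.004 [-0.66 -0.52 -0.77  1.11  0.51 -1.17]
```

Request:
servo_tool --motion "0 -7 0 -12 0;0 -14 0 -22 0;0 -14 0 -22 0;0 -14 0 -22 0;0 -14 20 9 0;0 -15 21 8 0;0 -15 21 9 0;0 -15 20 9 0"

```text
time: 32.35
eef_pos: [0.5361, -0.1343, 0.134]
ee_rot: [0.259, -0.268, 0.925, 0.073]
contact_force: [0.1, 0.6, -3.7]
width: 0.0527
gripper_force: 63.6
```

Request:
servo_tool --motion "0 -15 21 9 0;0 -15 21 9 0;0 -14 20 9 0;0 0 0 0 0;0 0 0 0 0"

```text
time: 32.85
eef_pos: [0.5467, -0.0549, 0.1333]
ee_rot: [0.259, -0.269, 0.925, 0.073]
contact_force: [-0.7, -0.9, -3.3]
width: 0.0527
gripper_force: 63.9
```

```bash
python3 - <<'E'
from k import *
from fl import *
P,_=fit();o=log();q=np.array(o['joints']);R=rot(o);p=np.array(o['eef_pos']);print(o['time'],p,tt(q,P),o['width'],o['contact_force'],'G',p-R.apply([0,0,.054]))
for n in('top','scene'):
    C=cloud(grab(n)).reshape(-1,3)
    for a in np.arange(.075,.145,.01):
        m=C[(abs(C[:,0]-.522)<.06)&(abs(C[:,1]+.068)<.06)&(abs(C[:,2]-a)<.005)]
        if len(m)>15: print(n,a.round(3),len(m),cv2.minEnclosingCircle((m[:,:2]*1000).astype(np.float32)))
    m=C[(abs(C[:,0]-.522)<.06)&(abs(C[:,1]+.068)<.06)&(abs(C[:,2]-.06)<.004)];print('ring',len(m),cv2.minEnclosingCircle((m[:,:2]*1000).astype(np.float32)))
E
```

```text
32.85 [ 0.54665502 -0.05489606  0.1333088 ] tilt 31.2 lean 32.0 yz -0.004 0.05273823783850412 [-0.69701953 -0.85175833 -3.29714491] G [ 0.52293348 -0.06974368  0.17949145]
top 0.095 29 ((541.30615234375, -60.14388656616211), 14.12016773223877)
top 0.105 73 ((544.889892578125, -62.52025604248047), 19.233306884765625)
top 0.115 26 ((549.3426513671875, -67.51683044433594), 15.213690757751465)
ring 22 ((509.29620361328125, -35.419036865234375), 29.43996238708496)
scene 0.115 65 ((514.20556640625, -56.75794219970703), 33.4366569519043)
scene 0.125 124 ((523.36962890625, -66.83097076416016), 37.53628158569336)
scene 0.135 196 ((522.9526977539062, -66.24201202392578), 36.451194763183594)
ring 521 ((523.6268920898438, -66.80625915527344), 46.14590072631836)
```

Flask belly (523,-66) and ring (524,-67) coincide within 1 mm in the scene view. Lowering.

Request:
servo_tool --motion "0 6 0 10 0;0 6 0 10 0;0 5 0 9 0;0 2 0 3 0;0 0 0 0 0"

```text
time: 33.45
eef_pos: [0.5466, -0.0547, 0.0943]
ee_rot: [0.258, -0.268, 0.925, 0.074]
contact_force: [0.7, -0.6, -2.5]
width: 0.0525
gripper_force: 63.9
```

Request:
servo_tool --motion "0 2 0 3 0;0 2 0 3 0;0 0 0 0 0;0 0 0 0 0"

```text
time: 33.85
eef_pos: [0.547, -0.055, 0.0885]
ee_rot: [0.259, -0.269, 0.925, 0.074]
contact_force: [-2.5, 1.1, 2.9]
width: 0.0525
gripper_force: 64.4
```

Request:
servo_tool --motion "0 2 0 3 0;0 2 0 3 0;0 0 0 0 0;0 0 0 0 0"

```text
time: 34.25
eef_pos: [0.5466, -0.0552, 0.081]
ee_rot: [0.259, -0.269, 0.925, 0.074]
contact_force: [-2.1, 2.1, 4.2]
width: 0.0525
gripper_force: 64.6
```

Request:
servo_tool --motion "0 2 0 3 0;0 1 0 2 0;0 0 0 0 0;0 0 0 0 0"

```text
time: 34.65
eef_pos: [0.5468, -0.0552, 0.0755]
ee_rot: [0.259, -0.269, 0.925, 0.074]
contact_force: [-4.1, 2.5, 5.8]
width: 0.0528
gripper_force: 64.8
```

Request:
servo_tool --motion "0 1 0 2 0;0 0 0 0 0;0 0 0 0 0"

```text
time: 34.95
eef_pos: [0.5476, -0.0549, 0.0753]
ee_rot: [0.26, -0.269, 0.924, 0.074]
contact_force: [-12.0, 4.9, 21.5]
width: 0.0526
gripper_force: 66.5
```

Request:
servo_tool --motion "0 1 0 2 0;0 0 0 0 0;0 0 0 0 0"

```text
time: 35.25
eef_pos: [0.5484, -0.0547, 0.0751]
ee_rot: [0.261, -0.269, 0.924, 0.074]
contact_force: [-23.7, 6.7, 38.6]
width: 0.0529
gripper_force: 68.5
```

```bash
python3 - <<'E'
from k import *
o=get_obs();print(o['time'],o['eef_pos'],o['contact_force'])
C=cloud(grab('scene')).reshape(-1,3)
for y0,y1 in ((.08,.2),):
    r=np.hypot(C[:,0]-.5232,C[:,1]+.067);m=(r>.040)&(r<.045)&(C[:,2]>.03)&(C[:,2]<.075);z=C[m][:,2]
    print(len(z),np.percentile(z,[10,25,50,75,90]).round(4))
E
```

```text
35.25 [ 0.5484315  -0.05467151  0.07510477] [-23.65330821   6.70467945  38.57668425]
188 [0.0365 0.04   0.042  0.0431 0.0437]
```

Bottomed: ring top at 0.042. Easing off one step to about 20 N.

Request:
servo_tool --motion "0 -1 0 -2 0;0 0 0 0 0;0 0 0 0 0;0 0 0 0 0"

```text
time: 35.7
eef_pos: [0.5476, -0.0549, 0.0752]
ee_rot: [0.26, -0.269, 0.925, 0.074]
contact_force: [-12.7, 4.3, 21.5]
width: 0.0528
gripper_force: 66.5
```

```bash
python3 - <<'E'
from k import *
o=get_obs();print(o['time'],o['eef_pos'],o['contact_force'],o['width'])
s=grab('scene');C=cloud(s).reshape(-1,3)
r=np.hypot(C[:,0]-.5232,C[:,1]+.067);z=C[(r>.040)&(r<.045)&(C[:,2]>.03)&(C[:,2]<.075)][:,2];print('ring z',np.percentile(z,[25,50,75]).round(4))
for a in (.065,.075,.085,.095,.105,.115,.125):
    m=C[(r<.045)&(abs(C[:,2]-a)<.005)]
    if len(m)>15: print(a,len(m),cv2.minEnclosingCircle((m[:,:2]*1000).astype(np.float32)))
scoop('scene')
for nm,x,y in(('pot',.43,.039),('pale',.6,.029),('red',.598,-.15)):
    m=C[(abs(C[:,0]-x)<.03)&(abs(C[:,1]-y)<.03)&(C[:,2]>.012)];print(nm,m.min(0).round(3),m.max(0).round(3))
E
```

```text
35.7 [ 0.54759149 -0.05494383  0.07524388] [-12.72937636   4.2556004   21.49756716] 0.0528447974861946
ring z [0.0392 0.0418 0.0432]
0.065 92 ((524.3178100585938, -66.15657043457031), 37.50419616699219)
0.075 169 ((523.9055786132812, -66.6990737915039), 37.23989486694336)
0.085 181 ((523.7665405273438, -65.5261459350586), 33.83189010620117)
0.095 103 ((525.1856079101562, -65.50373077392578), 28.75138282775879)
0.105 74 ((524.5922241210938, -61.6775016784668), 31.59531021118164)
0.115 102 ((521.6307373046875, -61.90238571166992), 33.38021469116211)
0.125 151 ((522.1627197265625, -66.16748046875), 39.24345397949219)
scene ((551.3665771484375, 161.8479461669922), (86.07743072509766, 42.98551559448242), 33.19404983520508)
pot [0.412 0.024 0.012] [0.442 0.055 0.027]
pale [0.587 0.012 0.012] [0.618 0.048 0.085]
red [ 0.591 -0.155  0.03 ] [ 0.615 -0.141  0.077]
```

```bash
python3 -c "
from cell import *
print(sign_off())"
```

```text
the job is handed in; nothing more can be done
None
```

I handed the job in at about 35.7 s, with the flask and its balls held upright in the ring, pressed down onto the housing at about 21 N (peak 39 N); the wrist load dropped by the weight of five balls on pouring, the empty scoop stands upright, and the pot and polish bottles have not moved.

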